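# Lay out the filling set on the chairside tray

## Robot

A 6-joint arm with a two-finger parallel gripper is mounted at the origin on a cart in front of the work surface, level with it; the furniture and walls round the work are solid. World frame = base frame: x ahead of the robot, y to its left, z up, the work surface at z = 0. Lengths are in mm, angles in rad, forces in N, time in s.
With the tool pointing down it reaches from about 350 to 975 mm from the base axis. Payload 7.1 kg.
Tool frame: the origin (TCP) lies on the front face of the gripper's body, between the roots of the fingers; the fingertips stand 80 mm ahead of it and the grasp point (between the pads) lies 61 mm ahead of it (manip.hold_point_z is the distance from the TCP to the grasp point, in mm); x points along the fingers, y is the direction in which the jaws open and shut, and the axes are right-handed (so a half turn about x gives the same grasp; the last joint's range is limited). The gripper opens to 88 mm and grips with 3 to 60 N. Pads are 20 mm wide; open, the fingers measure 115 mm over their backs; the gripper's body (75 mm by 178 mm) begins 61 mm behind the grasp point.
Start: joints at [1.254, 0.423, 1.63, -0, 1.089, -0.019], TCP at [183.354, 597.484, 302.675] pointing down, gripper open.
Joint ranges: [-3, 3], [-0.9, 2.11], [0.09, 2.58], [-1.31, 4.45], [0.11, 2.69], [-2.54, 2.54]. Speed limits (rad/s): [2.39, 2.39, 3.01, 3.14, 3.14, 3.14].

## Interface

Orientations are given as a unit quaternion [w, x, y, z].
In Python, from cell import manip, optics, sign_off gives the robot as it stands. The module is installed in compiled form; this text tells all that it offers.
- The arm moves only by the tool carry_out, never from a script. Its argument "increments" is one flat list of numbers, 4 for each row, row after row: the shift along the tool's x, y, z in cm, then the turn about the tool's x in degrees. A call has 1 to 8 rows; each row is the pose to reach, as a shift and turn from the pose measured when the call began, along the tool's axes at that moment; what a row does not reach only later rows make up. A row lasts 1/8 s, in which the tool goes at most 62.5 mm and 10.7 degrees, less where a joint would pass 70% of its speed; a pose out of reach is approached as far as the arm can. A call with a gripper value outside its range is refused whole. "jaw" is the opening in per cent of the stroke, from 0 (shut) to 100 (fully open), set as the call begins (left out, the last holds). The fingers move at their own pace and stop on an object; "grip_force" is the grip in N (left out, the last holds). Time passes only in rows, so rows that repeat a pose let the fingers close. It gives the time, the measured TCP pose, the force and the opening at its end, in the units of the state.
- manip.get_state(): the state, without advancing time (a new reading comes with each control period).
- optics.grab_frame(name): name is "scene" or "side" or "wrist"; returns a dict with "color" (384x512x3 uint8, red, green, blue), "vertical_fov" (degrees; the focal length in pixels is half the picture's height over the tangent of half this angle, whatever the lens; pixels are square), "cx", "cy" (the principal point, pixels), "origin" and "orientation" of the camera in the world; the wrist camera has in their place "T_tool_cam" (4x4, takes a point from camera to tool coordinates, whose origin is the TCP and whose axes are the tool frame's). Camera axes: x right, y up, looking along -z (the intrinsics and any distortion apply to the point x, -y, -z); pixel columns grow to the right and rows downward; lengths in mm; the calibration is good to about 2 mm. A picture is of the moment at which its call begins: read the wrist's pose just before it. There is no depth.
- sign_off(): hands the job in, once; it reports no verdict.
The state is a dict: "time": time; "qpos": joint angles; "dq": joint speeds; "joint_torque": joint torques, N m; "ee_pos": TCP position; "tcp_rot": TCP orientation; "wrist_force": force on the tool from outside, world axes, zero at the start; "wrist_torque": the same for the moment, N m; "width": finger opening in mm.
Only numpy, scipy, OpenCV 4.12 (cv2) and the standard library are available. Lean on these libraries where they do the work, as an engineer would, in place of code of your own. Each camera call takes 0.05 s, during which the arm holds its last target.

## Task

Lay out the filling set on the blue tray, each thing standing or lying in the place shaped for it: the short white-capped bonding bottle in the narrow ring, the little glass mixing dish in the wide ring, the screw syringe of paste in the long bay and the bur block in the short bay. The bur block is still under the wire bail of its washing cradle: swing the bail right over so that it stays folded back, and only then lift the block out. The tall dropper bottle and the marker pen are not part of the set: leave them where they are.

Things in the scene. Friction and masses are not known exactly. Their poses are not given: they have to be found in the camera images.
- setup_tray: Blue tray, fixed, 195 (x) x 295 (y) x 20 mm; origin: centre of underside, z up. Floor 2 mm up; rim 17 mm high, inner faces x +-87, y +-137. Grey ribs 4 mm thick mark, at (x, y) mm: narrow ring (42, -92), inside d 39, 12 high; wide ring (42, -18), inside d 50, 5 high; short bay (42, 70), 50 x 78 inside; long bay (-42, 0), 42 x 128 inside. Bay ribs 7 high; x sides open midway (50 and 84 mm gaps).
- cradle: Stainless washing cradle, fixed: base plate 104 (x) x 100 (y) x 3 mm; origin: centre of underside, front is -x. Corner angles 13 mm high stand round the bur block's seat at the origin, open at mid-sides. Bail hinge axis parallel to y through x = +42, z = +46 mm, between two lugs at y = +-47.5 mm at the back.
- bail (a joint): Wire bail over the bur block, 82 mm wide, reaching 106 mm forward of its hinge, with a keeper plate over the burs. 0 rad = level over the block (start), 1.57 = upright, 2.85 = folded back on its stop. 60 g, no spring, little friction: let go before upright it falls shut, past upright it drops back on its stop.
- bail_bar (a point): Middle of the bail's front cross bar: a dark rubber sleeve of 10 mm diameter, 44 mm long, parallel to the hinge, 106 mm from its axis. Grip it across from above; it turns between the pads, so the gripper can stay upright along the arc. Nothing below but the base plate's level, 43 mm down.
- bur_block: Block 34 (x) x 62 (y) x 16 mm high with slim burs standing in it up to 34 mm; 85 g. Origin: centre of underside. Sits in the cradle on its 3 mm plate, axes as the cradle's. Grip across x, below the burs. Belongs in the tray's short bay, its y along the tray's y, either way round.
- bond_bottle: Short dark bottle with white cap, 23 mm diameter, 55 mm high, upright; origin: centre of underside. Belongs in the tray's narrow ring.
- dappen_dish: Waisted mixing dish of thick glass, 32 mm diameter, 22 mm high, upright; origin: centre of underside. Belongs in the tray's wide ring.
- paste_syringe: Screw syringe of paste, lying: 26 x 112 (y) x 18 mm; origin below its middle, on the surface it lies on. Barrel 12 mm thick, axis 9 mm up, from y = -48 to +16 mm: grip across x near y = -8. Flange 26 mm wide, 18 high at y = +17; knob at y = +46 to +56. Belongs in the long bay along the tray's y, either way round.
- drop_bottle: Tall brown dropper bottle with black rubber bulb, 33 mm diameter, 102 mm high; origin: centre of underside. Not part of the set.
- marker: White marker pen with black cap, lying, 17 x 135 (y) x 16 mm; origin below its middle. Not part of the set.

How it is judged:
By the outcome, as a careful person would: the job done as asked, in the order asked, and still so for the second after the job is handed in, with the robot touching nothing.
It also fails if it takes over 136 s, if anything falls off the work surface, if the arm or the gripper's body presses on something with over 40 N, if the wrist force passes 120 N, or if a joint passes its speed limit or range.

## Working session

There is one attempt and no reset: what is moved stays moved. The work goes in short steps, Python scripts to look and compute and a tool call to move; the robot and the scene stay as the last step left them, time stands still between calls to the robot, and variables do not carry over. Pictures are saved under pics/ and viewed, and the job is handed in when it is done.

Besides the shell and the picture viewer there is one more tool, called after "Request:" as name(argument=value, ...) on one line, values as JSON. carry_out: Moves the arm, as the interface text tells. Its arguments: {"type":"object","properties":{"increments":{"type":"array"},"jaw":{"type":"number"},"grip_force":{"type":"number"}},"required":["increments"]}

```bash
mkdir -p pics; cat > h.py <<'E'
import numpy as np, cv2
from cell import manip, optics, sign_off
from scipy.spatial.transform import Rotation as R
def rot(q): return R.from_quat([q[1],q[2],q[3],q[0]]).as_matrix()
E
python3 - <<'E'
from h import *
s=manip.get_state(); print(s)
for n in ["scene","side","wrist"]:
    f=optics.grab_frame(n); cv2.imwrite(f"pics/{n}0.png",f["color"][:,:,::-1])
    print(n,{k:v for k,v in f.items() if k!="color"})
E
```

```text
{'time': 0.0, 'qpos': array([ 1.25400975e+00,  4.23833471e-01,  1.63071446e+00, -1.55713153e-05,
        1.08856458e+00, -1.89874803e-02]), 'dq': array([ 0.0019327 , -0.00025678,  0.00092443, -0.00052216,  0.00021604,
        0.00161071]), 'joint_torque': array([ 3.24853454e-04, -5.44623148e+01, -2.73671865e+01,  6.42706873e-02,
        2.27062718e-02, -1.25898409e-04]), 'ee_pos': array([183.21904007, 597.07992406, 301.89658426]), 'tcp_rot': array([ 0.69919779,  0.10436608,  0.69936776, -0.10542731]), 'wrist_force': array([ 0.40817976,  0.04027009, -0.81221242]), 'wrist_torque': array([-0.01777312,  0.01216821, -0.01348265]), 'width': 87.79711302775226}
scene {'vertical_fov': 45.719562965479874, 'cx': 258.33560322045344, 'cy': 192.03351367370794, 'origin': array([-494.83287907, -621.7642549 ,  869.05110225]), 'orientation': array([ 0.76931374,  0.40547623, -0.22998793, -0.43686491])}
side {'vertical_fov': 50.785426576088646, 'cx': 252.49606171179101, 'cy': 197.68412014280034, 'origin': array([ -99.02949873, -768.94262158,  670.81477644]), 'orientation': array([ 0.81672132,  0.46249897, -0.15985513, -0.30578967])}
wrist {'vertical_fov': 68.33211122070239, 'cx': 246.20866637298516, 'cy': 189.8555610688394, 'T_tool_cam': array([[-6.60878950e-04,  2.64430945e-01, -9.64404396e-01,
        -8.11042515e+01],
       [ 9.99999337e-01,  1.08410425e-03, -3.88019592e-04,
        -6.36397053e-02],
       [ 9.42910515e-04, -9.64404013e-01, -2.64431486e-01,
        -7.15576264e+01],
       [ 0.00000000e+00,  0.00000000e+00,  0.00000000e+00,
         1.00000000e+00]])}
```

View pics/scene0.png

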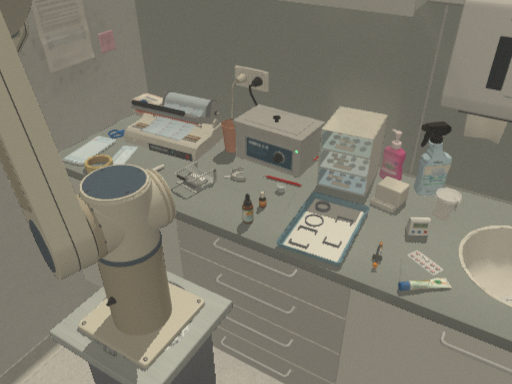

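View pics/side0.png

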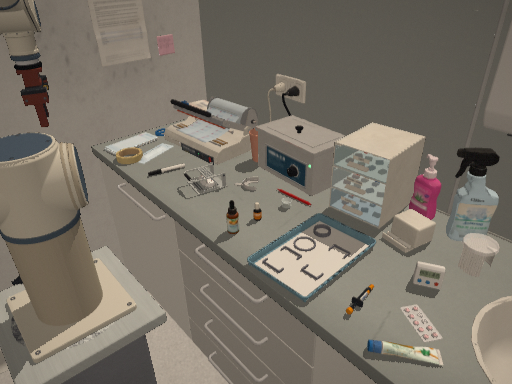

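View pics/wrist0.png

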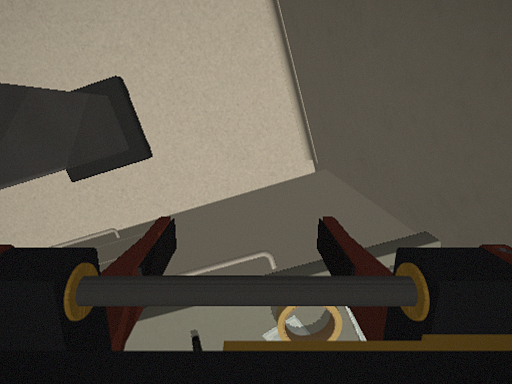

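```bash
python3 - <<'E'
import cv2
a=cv2.imread('pics/side0.png'); 
cv2.imwrite('pics/side0a.png',cv2.resize(a[140:310,140:400],None,fx=3,fy=3,interpolation=cv2.INTER_CUBIC))
a=cv2.imread('pics/scene0.png'); 
cv2.imwrite('pics/scene0a.png',cv2.resize(a[140:280,140:400],None,fx=3,fy=3,interpolation=cv2.INTER_CUBIC))
E
```

```text
(no output)
```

View pics/side0a.png

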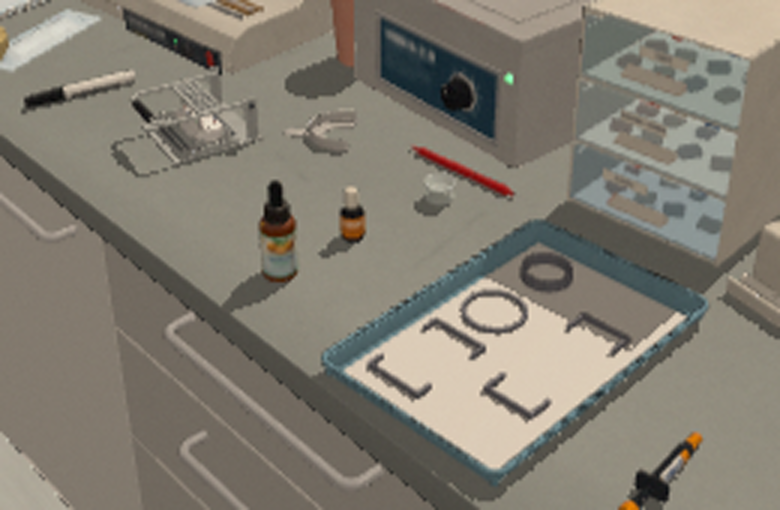

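View pics/scene0a.png

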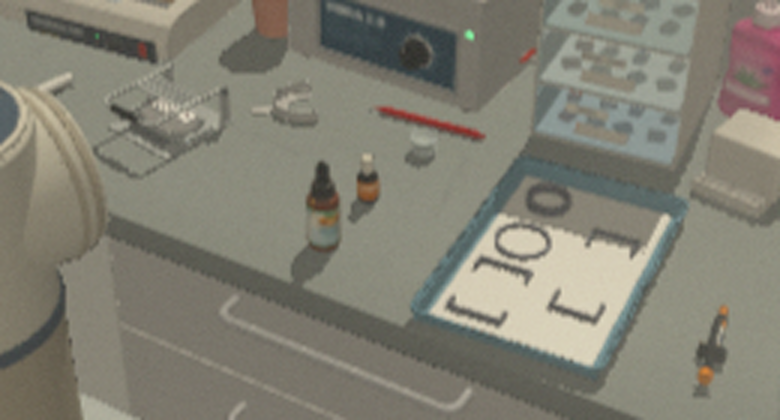

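```bash
cat >> h.py <<'E'
def ray(f,px,T=None):
    H=f["color"].shape[0] if "color" in f else 384
    fl=192/np.tan(np.radians(f["vertical_fov"]/2))
    px=np.atleast_2d(px).astype(float)
    d=np.c_[(px[:,0]-f["cx"])/fl,-(px[:,1]-f["cy"])/fl,-np.ones(len(px))]
    if T is None: Rm=rot(f["orientation"]);o=f["origin"]
    else: Rm=T[:3,:3];o=T[:3,3]
    return o,d@Rm.T
def onz(f,px,z,T=None):
    o,d=ray(f,px,T); t=(z-o[2])/d[:,2]; return o+d*t[:,None]
def wT(f,s):
    A=np.eye(4);A[:3,:3]=rot(s["tcp_rot"]);A[:3,3]=s["ee_pos"];return A@f["T_tool_cam"]
def proj(f,P,T=None):
    fl=192/np.tan(np.radians(f["vertical_fov"]/2))
    if T is None: Rm=rot(f["orientation"]);o=f["origin"]
    else: Rm=T[:3,:3];o=T[:3,3]
    c=(np.atleast_2d(P)-o)@Rm; return np.c_[f["cx"]-c[:,0]/c[:,2]*fl, f["cy"]+c[:,1]/c[:,2]*fl]
E
python3 - <<'E'
from h import *
np.set_printoptions(precision=1,suppress=True)
si=optics.grab_frame("side");sc=optics.grab_frame("scene")
c=lambda p:140+np.array(p)/3
for nm,f,pts in [("side",si,[(325,357),(530,222),(707,300),(495,475)]),("scene",sc,[(415,312),(528,160),(685,205),(600,370)])]:
    P=onz(f,c(pts),18);print(nm,P[:,:2].tolist(),np.linalg.norm(P-np.roll(P,-1,0),axis=1))
T={"narrow":((545,272),(548,200),8),"wide":((493,312),(523,242),4),"bond":((352,238),(369,199),0),"bondtop":((350,190),(367,158),55),"dish":((437,190),(422,148),11),"drop":((278,278),(323,247),0),
"syrknob":((697,438),(724,312),9),"syrfl":((652,488),(712,350),9),"syrtip":((628,508),(705,376),9),"bar":((143,112),(122,110),46),"lugR":((252,130),(224,110),30),"blk":((205,125),(180,125),25),"marker":((80,90),(40,90),8)}
for k,(a,b,z) in T.items(): print(k,onz(si,c(a),z)[0],onz(sc,c(b),z)[0])
E
```

```text
side [[385.73763262320347, -160.53064059591077], [660.8935961480335, -138.88583589500263], [683.107396703594, -324.2440964583228], [393.42452218964047, -345.2457399941521]] [276.  186.7 290.4 184.9]
scene [[376.4828117234117, -167.294503734069], [661.7687142997438, -152.05068088969432], [670.225766476771, -328.30510366716544], [392.2564347819131, -347.75840743779]] [285.7 176.5 278.6 181.2]
narrow [ 620.9 -194.     8. ] [ 617.8 -196.5    8. ]
wide [ 546.1 -199.7    4. ] [ 543.  -202.6    4. ]
bond [533.  -24.4   0. ] [531.3 -26.4   0. ]
bondtop [532.6 -23.3  55. ] [528.2 -25.5  55. ]
dish [643.1 -29.6  11. ] [632.1 -36.2  11. ]
drop [438.9 -27.7   0. ] [435.3 -28.    0. ]
syrknob [ 543.4 -415.     9. ] [ 536.7 -415.8    9. ]
syrfl [ 476.1 -424.     9. ] [ 479.3 -423.3    9. ]
syrtip [ 447.7 -424.6    9. ] [ 442.8 -429.2    9. ]
bar [479.6 258.9  46. ] [480.8 265.1  46. ]
lugR [559.5 170.1  30. ] [559.4 182.2  30. ]
blk [533.2 221.4  25. ] [514.4 211.4  25. ]
marker [489.  419.6   8. ] [510.6 418.8   8. ]
```

```bash
cat >> h.py <<'E'
def goto(pos,yaw=None,s=None):
    """increments (cm,deg) to TCP pos and jaw-direction (tool y) yaw deg (mod 180)"""
    s=s or manip.get_state(); A=rot(s["tcp_rot"])
    d=A.T@(np.array(pos,float)-s["ee_pos"])/10
    y0=np.degrees(np.arctan2(A[1,1],A[0,1]))
    t=0 if yaw is None else ((y0-yaw+90)%180-90)   # tool x is down -> +turn = -yaw
    print("t=%.2f TCP %s yawY=%.1f xaxis %s | move cm %s turn %.1f w=%.1f F=%s q6=%.2f"%(s["time"],np.round(s["ee_pos"],1),y0,np.round(A[:,0],3),np.round(d,2),t,s["width"],np.round(s["wrist_force"],1),s["qpos"][5]))
def shot(name,k=None,crop=None,up=1):
    s=manip.get_state(); f=optics.grab_frame(name); f["T"]=wT(f,s) if name=="wrist" else None
    return f,s
def save(f,fn,crop=None,up=1):
    a=f["color"][:,:,::-1]
    if crop: x0,y0,x1,y1=crop;a=a[y0:y1,x0:x1]
    cv2.imwrite("pics/"+fn,cv2.resize(a,None,fx=up,fy=up,interpolation=cv2.INTER_CUBIC))
E
python3 -c "
from h import *
goto([510,230,330],-10)
print(np.round(rot(manip.get_state()['tcp_rot']),3))
"
```

```text
t=0.25 TCP [183.3 597.3 302.3] yawY=72.9 xaxis [-0.    -0.001 -1.   ] | move cm [ -2.75 -25.53  42.01] turn 82.9 w=87.6 F=[-0.1 -0.   0.1] q6=-0.02
[[-0.     0.293  0.956]
 [-0.001  0.956 -0.293]
 [-1.    -0.001 -0.   ]]
```

Request:
carry_out(increments=[-3,-25,39,0,-3,-25,39,0,-3,-25,39,0,-3,-25,39,0,-3,-25,39,0,-3,-25,39,0,-3,-25,39,0,-3,-25,39,0])

```text
time: 1.25
ee_pos: [484.5, 241.4, 332.8]
tcp_rot: [0.699, 0.106, 0.699, -0.106]
wrist_force: [-1.0, -0.1, -0.5]
width: 87.5
```

```bash
python3 -c "
from h import *
f,s=shot('wrist'); save(f,'w1.png'); goto([510,230,330])
"
```

```text
t=1.30 TCP [485.7 240.5 333. ] yawY=72.8 xaxis [ 0.002 -0.001 -1.   ] | move cm [ 0.3  -0.28  2.63] turn 0.0 w=87.5 F=[ 1.6 -1.5  0.3] q6=-0.83
```

View pics/w1.png

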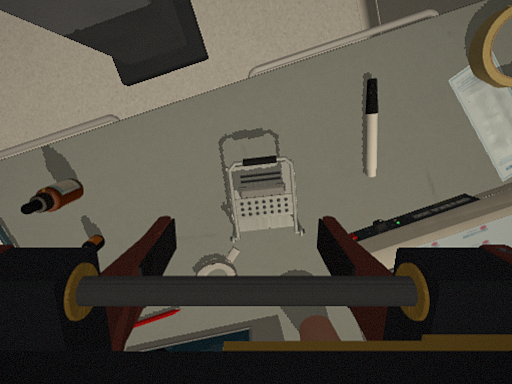

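```bash
python3 - <<'E'
from h import *
np.set_printoptions(precision=1,suppress=True)
f,s=shot('wrist'); save(f,'w1z.png',(200,110,320,250),5)
im=f["color"]; hsv=cv2.cvtColor(im,cv2.COLOR_RGB2HSV)
m=(im[140:180,225:295].max(2)<50).astype(np.uint8)
n,l,st,c=cv2.connectedComponentsWithStats(m); i=1+st[1:,4].argmax()
p=np.argwhere(l==i)[:,::-1]+[225,140]; r=cv2.minAreaRect(p.astype(np.float32)); print(st[i],r)
b=cv2.boxPoints(r); P=onz(f,np.r_[[p.mean(0)],b],46,f["T"]);print(P)
print("lugs",onz(f,[(236,238),(301,232)],46,f["T"]),onz(f,[(236,238),(301,232)],0,f["T"]))
E
```

```text
[ 18  15  34  10 218] ((259.68902587890625, 159.20123291015625), (6.51546049118042, 33.35032272338867), 83.6598129272461)
[[479.7 260.7  46. ]
 [471.3 240.1  46. ]
 [479.6 282.8  46. ]
 [488.  281.4  46. ]
 [479.8 238.4  46. ]]
lugs [[577.4 196.7  46. ]
 [595.9 286.8  46. ]] [[597.5 188.5   0. ]
 [618.2 289.9   0. ]]
```

View pics/w1z.png

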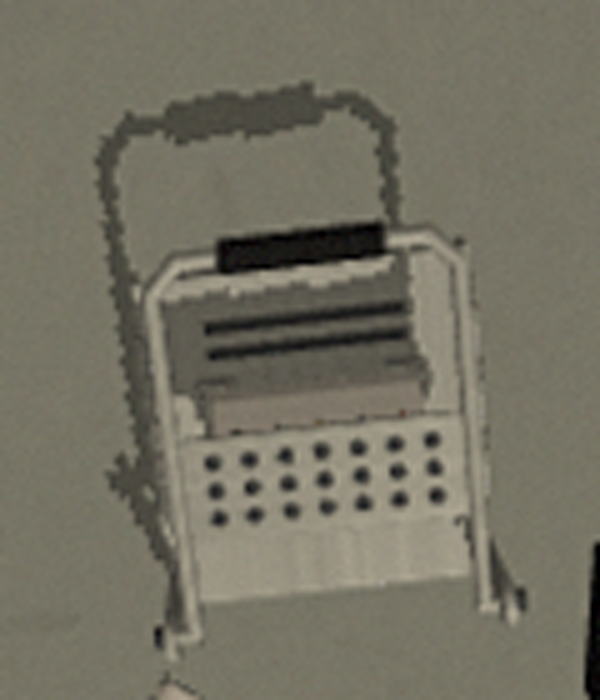

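```bash
python3 -c "
from h import *
goto([480,260.7,210],-11.2)
"
```

```text
t=1.35 TCP [484.4 241.9 332.7] yawY=72.7 xaxis [ 0.001 -0.001 -1.   ] | move cm [12.27  1.67 -0.98] turn 83.9 w=87.7 F=[-0.1  0.4 -0.2] q6=-0.83
```

Request:
carry_out(increments=[2,1.7,-1,10.5,4,1.7,-1,21,6,1.7,-1,31.5,8,1.7,-1,42,10,1.7,-1,52.5,11,1.7,-1,63,12,1.7,-1,73.5,12.2,1.7,-1,84], jaw=45)

```text
time: 2.35
ee_pos: [478.7, 261.8, 209.8]
tcp_rot: [-0.447, -0.547, -0.447, 0.548]
wrist_force: [0.6, -0.1, 0.4]
width: 39.7
```

```bash
python3 - <<'E'
from h import *
np.set_printoptions(precision=1,suppress=True)
f,s=shot('wrist'); save(f,'w2.png'); goto([480,260.7,107],-11.2)
print(proj(f,[[480,260.7,46],[584,240,46]],f["T"]))
E
```

```text
t=2.40 TCP [478.8 261.8 209.8] yawY=-12.0 xaxis [-0. -0. -1.] | move cm [10.3  0.1  0.1] turn -0.8 w=39.6 F=[ 0.2 -0.7 -0.1] q6=0.69
[[247.5 195.9]
 [365.  195.2]]
```

View pics/w2.png

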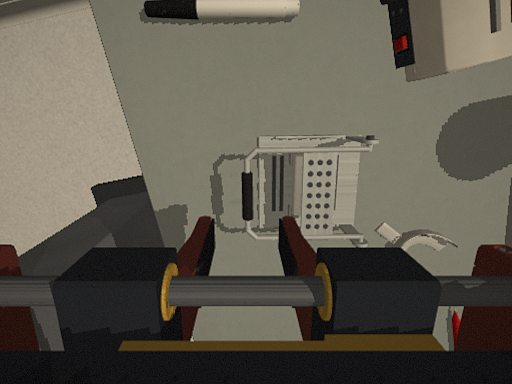

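Request:
carry_out(increments=[5,0.1,0.1,-1,9,0.1,0.1,-1,10.3,0.1,0.1,-1,10.3,0.1,0.1,-1])

```text
time: 2.9
ee_pos: [479.1, 260.9, 106.6]
tcp_rot: [-0.45, -0.544, -0.45, 0.546]
wrist_force: [-0.2, 0.7, 0.9]
width: 39.8
```

Request:
carry_out(increments=[0,0,0,0,0,0,0,0,0,0,0,0,0,0,0,0], jaw=0, grip_force=10)

```text
time: 3.4
ee_pos: [479.2, 261.1, 107.3]
tcp_rot: [-0.45, -0.545, -0.45, 0.546]
wrist_force: [-0.6, -0.0, 4.9]
width: 9.7
```

```bash
python3 - <<'E'
from h import *
np.set_printoptions(precision=2,suppress=True)
f,s=shot('wrist'); save(f,'w3.png'); goto([480,260.7,107],-11.2)
A=rot(s["tcp_rot"]); p0=s["ee_pos"]; y=A[:,1]
print(y)
for th in np.radians([10,20,30,45,60,75,90,105,120,130,140]):
    d=106*np.array([0,0,1])*np.sin(th)+106*(1-np.cos(th))*np.array([np.cos(np.radians(-11.2)),np.sin(np.radians(-11.2)),0])
    print(np.degrees(th),A.T@d/10)
E
```

```text
t=3.45 TCP [479.2 261.1 107.3] yawY=-10.9 xaxis [-0. -0. -1.] | move cm [0.03 0.08 0.03] turn 0.3 w=9.5 F=[-1.6  1.4  6.3] q6=0.67
[ 0.98 -0.19 -0.  ]
10.0 [-1.84  0.16  0.  ]
20.0 [-3.63  0.63  0.01]
29.999999999999996 [-5.3   1.41  0.01]
45.0 [-7.5   3.1   0.03]
59.99999999999999 [-9.19  5.29  0.04]
75.0 [-10.25   7.84   0.06]
90.0 [-10.61  10.59   0.07]
105.00000000000001 [-10.26  13.33   0.08]
119.99999999999999 [-9.2  15.89  0.1 ]
130.0 [-8.14 17.4   0.1 ]
140.0 [-6.84 18.71  0.11]
```

View pics/w3.png

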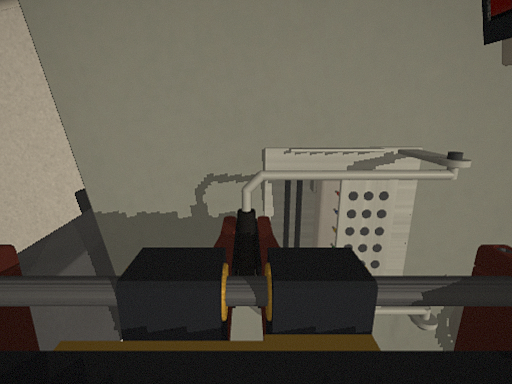

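Request:
carry_out(increments=[-1.8,0.2,0,0,-3.6,0.6,0,0,-5.3,1.4,0,0,-6.4,2.2,0,0,-7.5,3.1,0,0,-8.4,4.2,0,0,-9.2,5.3,0,0,-9.2,5.3,0,0])

```text
time: 4.45
ee_pos: [531.9, 251.0, 201.3]
tcp_rot: [-0.45, -0.545, -0.45, 0.546]
wrist_force: [-5.6, 0.8, 9.8]
width: 9.5
```

```bash
python3 - <<'E'
from h import *
f,s=shot('side'); save(f,'s4.png',(140,90,340,240),4); goto([479.2+104*1.5,261.1-20.6*1.5,107.3+91.8],-10.9)
E
```

```text
t=4.50 TCP [531.5 251.1 201. ] yawY=-10.9 xaxis [-0.001 -0.001 -1.   ] | move cm [ 0.18 10.58  0.08] turn -0.0 w=9.9 F=[-5.7  1.   9.4] q6=0.61
```

View pics/s4.png

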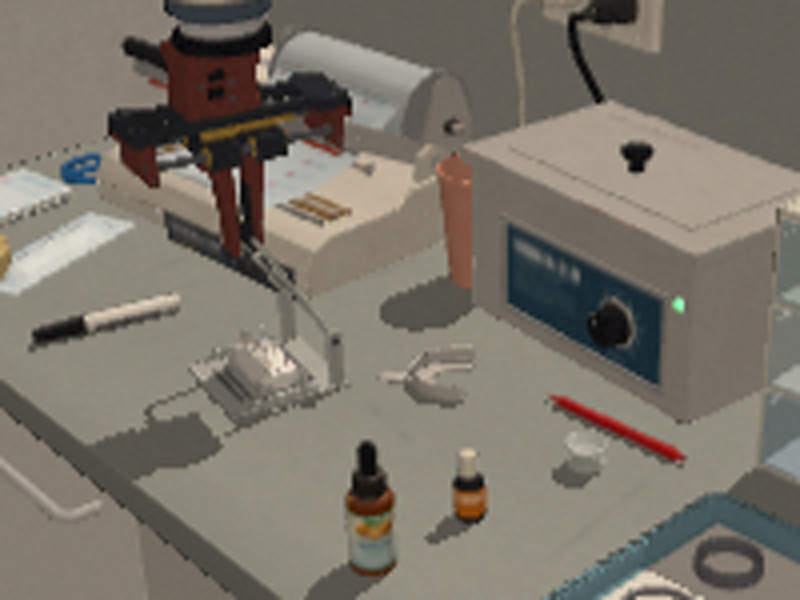

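```bash
python3 - <<'E'
from h import *
f,s=shot('side'); print(onz(f,[(256,161),(140+540/4*0+118,170),(258,168)],0), onz(f,[(254,130)],120))
print(onz(f,[(311,195),(258,168),(207,163)],0))
E
```

```text
[[781.19756906 269.30943756   0.        ]
 [739.02106485 209.43861008   0.        ]
 [749.27021695 221.22084357   0.        ]] [[782.59395844 278.78471081 120.        ]]
[[750.21736443 -35.9571739    0.        ]
 [749.27021695 221.22084357   0.        ]
 [636.46432441 380.8386391    0.        ]]
```

Request:
carry_out(increments=[-0.6,1.6,0,0,-1,3.4,0,0,-1.2,5.2,0,0,-1,7,0,0,-0.5,8.8,0,0,0.2,10.5,0.1,0,0.2,10.5,0.1,0])

```text
time: 5.42
ee_pos: [636.0, 230.3, 197.5]
tcp_rot: [-0.45, -0.545, -0.45, 0.546]
wrist_force: [3.0, 3.0, 3.5]
width: 9.9
```

```bash
python3 - <<'E'
from h import *
f,s=shot('side'); save(f,'s5.png',(140,90,340,240),4); goto([479.2+104*1.5,261.1-20.6*1.5,107.3+91.8],-10.9)
E
```

```text
t=5.47 TCP [635.4 230.4 197.9] yawY=-10.9 xaxis [-0.001 -0.    -1.   ] | move cm [-0.12 -0.02  0.02] turn -0.0 w=9.6 F=[1.9 2.8 1.5] q6=0.52
```

View pics/s5.png

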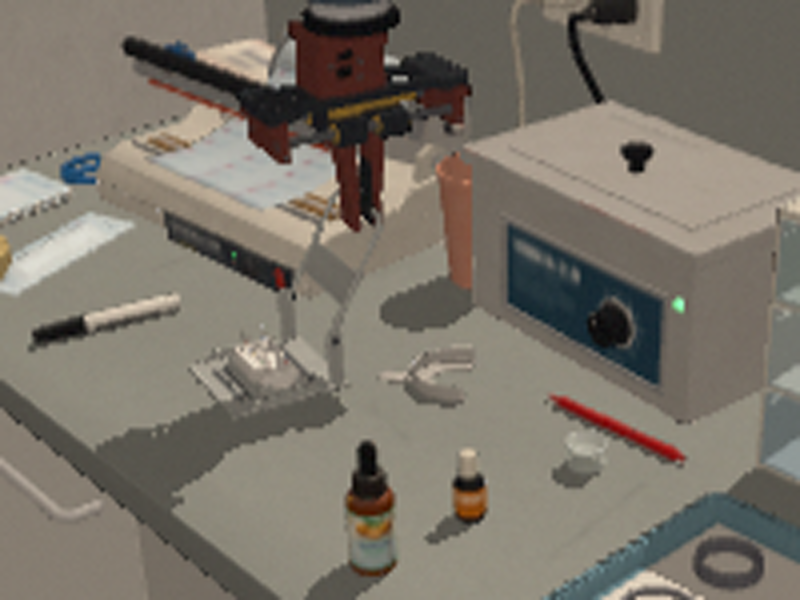

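Request:
carry_out(increments=[0,0,0,0,0,0,0,0,-3,0,0,0,-7,0,0,0,-7,0,0,0,-7,0,0,0], jaw=50)

```text
time: 6.22
ee_pos: [634.8, 230.2, 267.3]
tcp_rot: [-0.45, -0.545, -0.45, 0.546]
wrist_force: [0.4, -0.4, 0.5]
width: 43.7
```

```bash
python3 - <<'E'
from h import *
f,s=shot('side'); save(f,'s6.png',(140,90,340,240),4); goto([530,250,250],-10.9)
E
```

```text
t=6.28 TCP [634.6 230.1 266.7] yawY=-10.9 xaxis [-0.003 -0.001 -1.   ] | move cm [  1.7  -10.64   0.03] turn -0.0 w=43.9 F=[-0.4  0.1 -1. ] q6=0.52
```

View pics/s6.png

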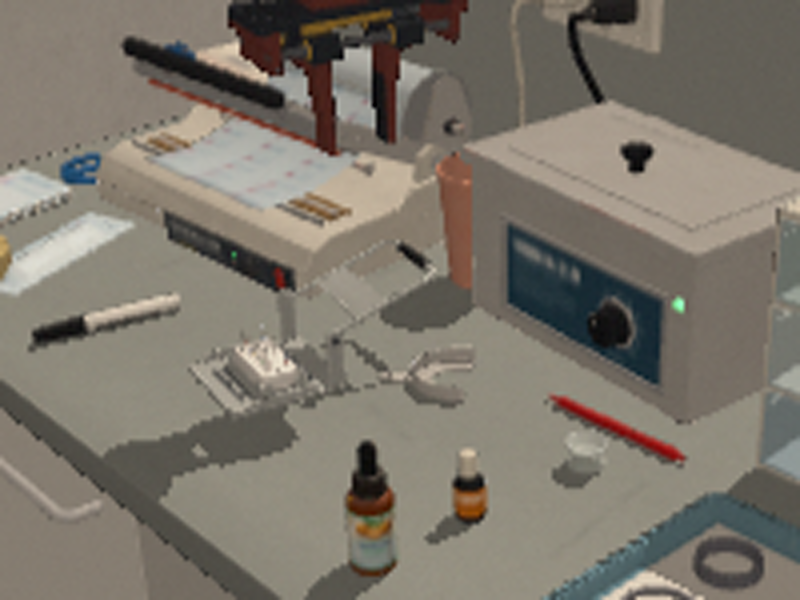

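Request:
carry_out(increments=[0,-4.5,0,0,3,-9,0,0,4,-9.4,0,0,4,-9.4,0,0], jaw=62)

```text
time: 6.78
ee_pos: [541.8, 247.8, 225.6]
tcp_rot: [-0.45, -0.543, -0.451, 0.547]
wrist_force: [0.2, 0.1, 0.7]
width: 54.6
```

```bash
python3 - <<'E'
from h import *
f,s=shot('wrist'); save(f,'w7.png'); goto([543,248,85],-11)
print(proj(f,[[543,248,19],[584,240,46]],f["T"]))
E
```

```text
t=6.83 TCP [542.9 247.9 226.5] yawY=-10.9 xaxis [-0.003 -0.001 -1.   ] | move cm [14.15  0.05 -0.04] turn 0.1 w=54.5 F=[-0.2  0.3 -0.1] q6=0.60
[[247.61757773 182.81433662]
 [291.43275662 189.73338386]]
```

View pics/w7.png

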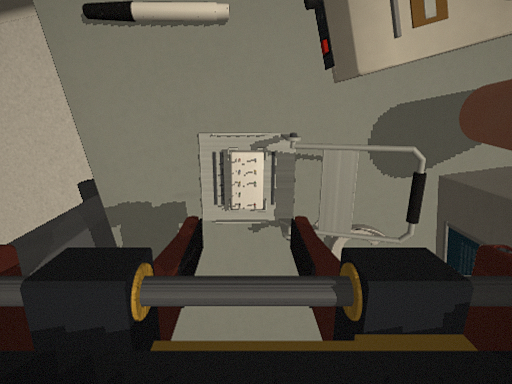

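Request:
carry_out(increments=[5,0,0,0,10,0,0,0,13,0,0,0,14,0,0,0,14,0,0,0])

```text
time: 7.45
ee_pos: [543.4, 247.8, 86.7]
tcp_rot: [-0.45, -0.544, -0.45, 0.546]
wrist_force: [-0.3, -0.6, -0.7]
width: 54.1
```

Request:
carry_out(increments=[0,0,0,0,0,0,0,0,0,0,0,0,0,0,0,0], jaw=0, grip_force=15)

```text
time: 7.95
ee_pos: [543.9, 248.0, 87.9]
tcp_rot: [-0.45, -0.545, -0.45, 0.546]
wrist_force: [-1.7, 0.3, 6.5]
width: 33.9
```

Request:
carry_out(increments=[-1,0,0,0,-3,0,0,0,-6,0,0,0,-10,0,0,0,-14,0,0,0,-14,0,0,0])

```text
time: 8.7
ee_pos: [545.8, 248.8, 232.6]
tcp_rot: [0.451, 0.548, 0.449, -0.543]
wrist_force: [0.5, 0.3, -1.0]
width: 33.4
```

```bash
python3 - <<'E'
from h import *
f,s=shot('wrist'); save(f,'w8.png'); goto([470,-180,300],-5)
E
```

```text
t=8.75 TCP [544.8 248.4 230.4] yawY=-10.9 xaxis [ 0.003  0.001 -1.   ] | move cm [-7.03  0.81 43.47] turn -5.9 w=33.7 F=[ 0.5 -0.1 -1. ] q6=0.60
```

View pics/w8.png

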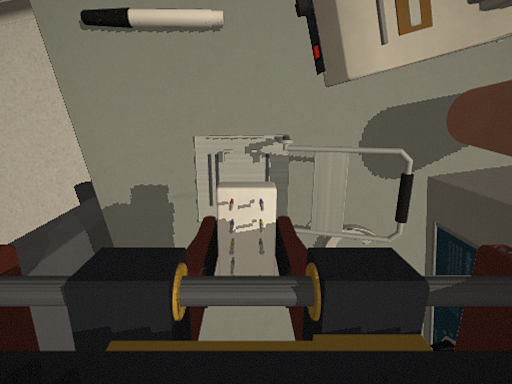

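```bash
python3 - <<'E'
from h import *
goto([457,-208,260],-85.4)
E
```

```text
t=8.75 TCP [544.8 248.4 230.4] yawY=-10.9 xaxis [ 0.003  0.001 -1.   ] | move cm [-3.03  0.06 46.47] turn 74.5 w=33.7 F=[ 0.5 -0.1 -1. ] q6=0.60
```

Request:
carry_out(increments=[-3,0,5.8,9.3,-3,0,11.6,18.6,-3,0,17.4,28,-3,0,23.2,37.2,-3,0,29,46.5,-3,0,35,56,-3,0,41,65,-3,0,46.5,74.5])

```text
time: 9.75
ee_pos: [455.0, -209.8, 258.8]
tcp_rot: [0.025, 0.707, 0.027, -0.706]
wrist_force: [0.5, -0.8, -0.8]
width: 33.5
```

Request:
carry_out(increments=[0,0,0,0,0,0,0,0])

```text
time: 10.0
ee_pos: [454.3, -209.5, 258.0]
tcp_rot: [-0.025, -0.706, -0.027, 0.707]
wrist_force: [-0.9, 0.5, 0.0]
width: 33.9
```

```bash
python3 - <<'E'
from h import *
f,s=shot('wrist'); save(f,'w9.png',None,1.5); goto([457,-208,250],-85.4)
E
```

```text
t=10.05 TCP [ 454.6 -208.9  258.1] yawY=-85.7 xaxis [-0.001  0.003 -1.   ] | move cm [ 0.81 -0.07 -0.25] turn -0.3 w=34.0 F=[-0.2  1.7 -0.2] q6=1.04
```

View pics/w9.png

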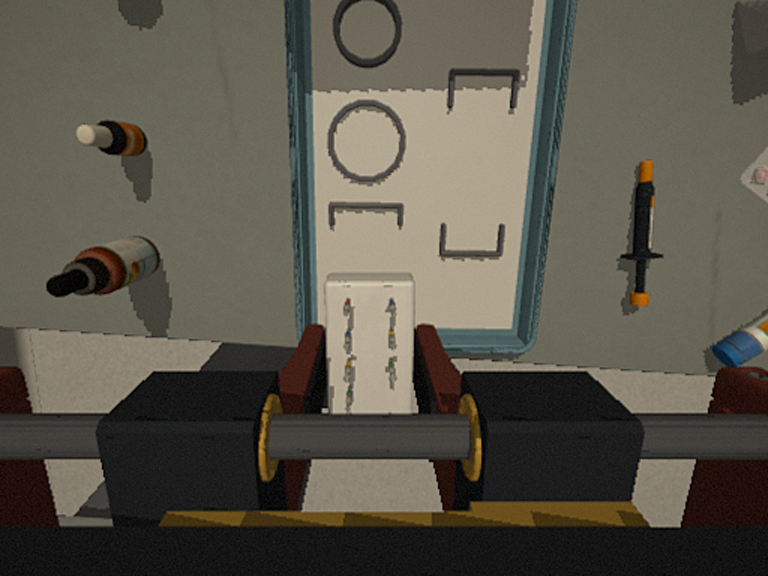

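```bash
python3 - <<'E'
from h import *
np.set_printoptions(precision=1,suppress=True)
f,s=shot('wrist'); T=f["T"]
def q(n,pts,z): print(n,onz(f,np.array(pts)/1.5,z,T)[:,:2].tolist())
g=cv2.cvtColor(f["color"],cv2.COLOR_RGB2GRAY)
q("narrow bottom-center (top of ring)",[(367,30)],14)
q("wide",[(367,141)],7)
q("short end outer corners",[(330,205),(402,205)],9)
q("long far corners outer",[(449,71),(518,71)],9)
q("long near corners outer",[(441,256),(503,256)],9)
q("syr tip,flange,knobend",[(646,160),(641,256),(640,305)],9)
q("bond top",[(88,132)],55)
q("tray rim near inner corners",[(313,332),(517,330)],4)
E
```

```text
narrow bottom-center (top of ring) [[618.0814787646747, -194.53432971531356]]
wide [[546.7617129333642, -199.6622896327039]]
short end outer corners [[498.06049750272206, -174.75058879501904], [502.1590735195121, -229.83984790974273]]
long far corners outer [[597.903794310235, -254.25825080585236], [601.4876759966536, -303.00465991052073]]
long near corners outer [[464.83118850658855, -264.3504796767314], [468.4858220072107, -313.227685762486]]
syr tip,flange,knobend [[548.5748908055953, -408.053148495412], [476.60835265739246, -421.85871660571826], [436.529458750638, -430.82438590730237]]
bond top [[536.1723242352749, -23.61546791214019]]
tray rim near inner corners [[390.9579630355404, -165.253450274905], [405.67033448598903, -336.5140865323601]]
```

Request:
carry_out(increments=[5,-0.3,-0.3,0,10,-0.3,-0.3,0,14,-0.3,-0.3,0,16,-0.3,-0.3,0,16.5,-0.3,-0.3,0,16.5,-0.3,-0.3,0])

```text
time: 10.85
ee_pos: [458.0, -204.3, 93.6]
tcp_rot: [0.026, 0.707, 0.028, -0.707]
wrist_force: [0.5, 0.0, -1.2]
width: 34.0
```

```bash
python3 - <<'E'
from h import *
goto([457,-205.5,86.5],-85.7)
f,s=shot('side'); save(f,'s10.png',(200,180,400,320),4)
f,s=shot('wrist'); save(f,'w10.png')
E
```

```text
t=10.85 TCP [ 458.  -204.3   93.6] yawY=-85.6 xaxis [-0.     0.003 -1.   ] | move cm [0.71 0.12 0.11] turn 0.1 w=34.0 F=[ 0.5  0.  -1.2] q6=1.05
```

View pics/s10.png

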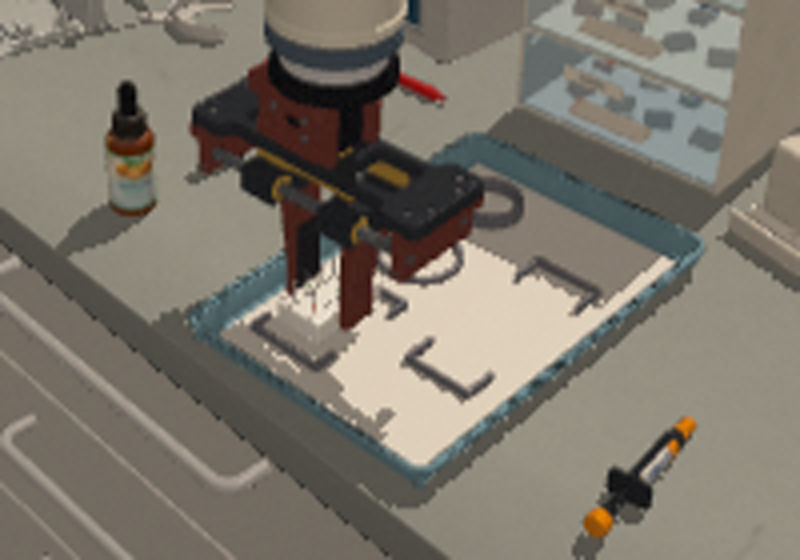

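View pics/w10.png

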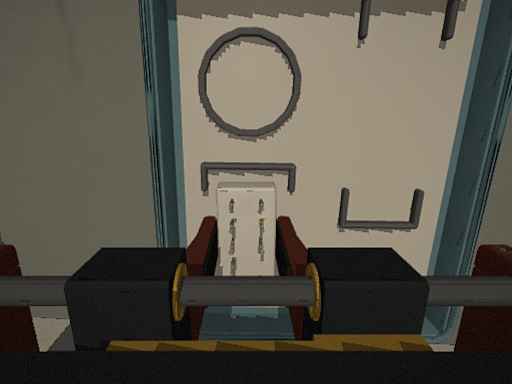

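Request:
carry_out(increments=[0.4,0.1,0.1,0,0.7,0.1,0.1,0,0.7,0.1,0.1,0])

```text
time: 11.32
ee_pos: [457.3, -205.9, 87.3]
tcp_rot: [0.026, 0.707, 0.028, -0.706]
wrist_force: [-1.2, 0.0, -0.8]
width: 33.9
```

```bash
python3 - <<'E'
from h import *
goto([457,-205.5,86.5],-85.7)
E
```

```text
t=11.32 TCP [ 457.3 -205.9   87.3] yawY=-85.6 xaxis [ 0.001  0.002 -1.   ] | move cm [ 0.08 -0.04  0.03] turn 0.1 w=33.9 F=[-1.2  0.  -0.8] q6=1.04
```

Request:
carry_out(increments=[0.1,0,0,0,0.2,0,0,0])

```text
time: 11.58
ee_pos: [457.5, -206.0, 86.4]
tcp_rot: [0.026, 0.707, 0.028, -0.706]
wrist_force: [-2.7, 3.3, 20.1]
width: 33.8
```

Contact (20 N). Release.

Request:
carry_out(increments=[0,0,0,0,0,0,0,0,0,0,0,0,-3,0,0,0,-8,0,0,0,-14,0,0,0,-14,0,0,0], jaw=54)

```text
time: 12.45
ee_pos: [459.4, -207.3, 230.5]
tcp_rot: [0.028, 0.71, 0.026, -0.703]
wrist_force: [-0.5, -0.2, -0.1]
width: 47.4
```

```bash
python3 - <<'E'
from h import *
f,s=shot('wrist'); save(f,'w11.png')
f,s=shot('side'); save(f,'s11.png',(140,90,400,290),3)
goto([495,-420,230],-80)
E
```

```text
t=12.55 TCP [ 457.2 -206.2  226.6] yawY=-85.6 xaxis [ 0.003  0.002 -1.   ] | move cm [-0.36 21.6  -2.14] turn -5.6 w=47.5 F=[-0.3 -0.6 -0.1] q6=1.04
```

View pics/w11.png

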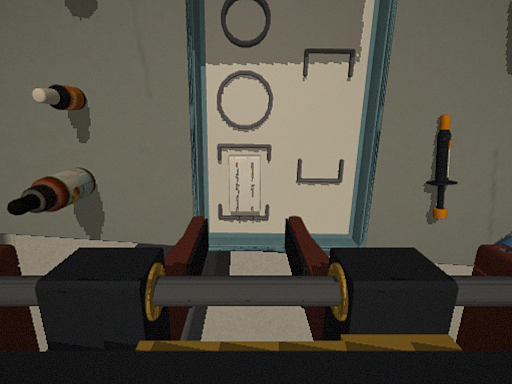

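View pics/s11.png

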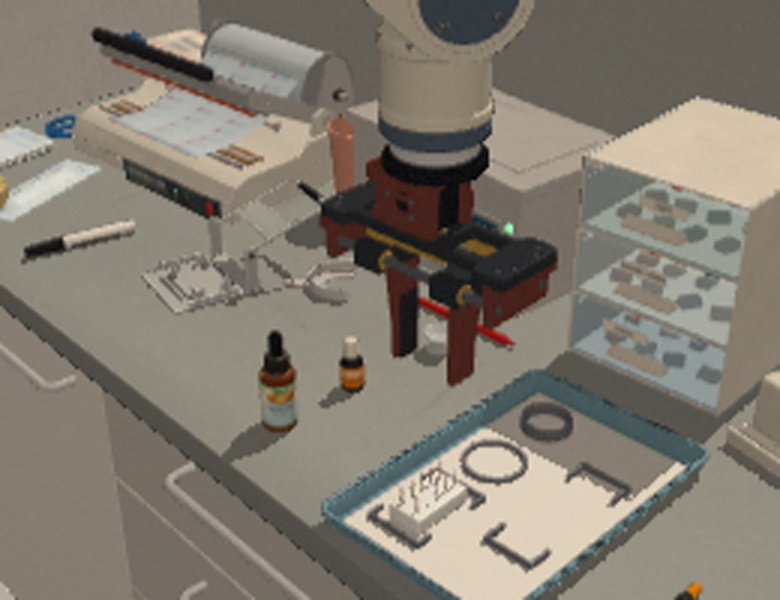

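```bash
python3 - <<'E'
from h import *
f,s=shot('wrist'); save(f,'w11z.png',(200,130,290,230),6)
goto([495,-420,230],-80)
u=np.array([0.997,0.075,0]);c=np.array([457.1,-205.2,0]);x=np.array([-.075,.997,0])
P=[c+a*u+b*x+[0,0,18] for a,b in [(31,17),(31,-17),(-31,-17),(-31,17)]]
print((proj(f,P,f["T"])-[200,130])*6)
E
```

```text
t=12.60 TCP [ 456.6 -206.   225.6] yawY=-85.6 xaxis [ 0.001  0.003 -1.   ] | move cm [-0.49 21.63 -2.19] turn -5.6 w=47.7 F=[-0.1 -1.2 -0.3] q6=1.04
[[173.37045361 151.0467993 ]
 [371.91605647 151.168053  ]
 [366.82478488 493.52505746]
 [178.65724587 493.36307323]]
```

View pics/w11z.png

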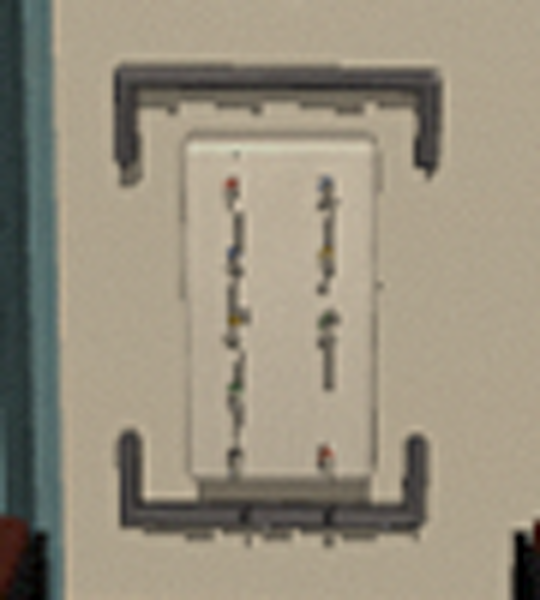

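Request:
carry_out(increments=[0,5,-1,-2,0,10,-2,-4,0,16,-2.7,-5,0,21.5,-2.7,-5,1,21.5,-2.7,-5,1,21.5,-2.7,-5], jaw=54)

```text
time: 13.35
ee_pos: [498.5, -416.9, 211.7]
tcp_rot: [-0.055, -0.704, -0.06, 0.706]
wrist_force: [-0.1, 0.4, 0.5]
width: 47.2
```

```bash
python3 - <<'E'
from h import *
f,s=shot('wrist'); save(f,'w12.png'); save(f,'w12z.png',(190,110,310,230),5)
goto([500,-419,200],-80)
print(proj(f,[[500,-419,9]],f["T"]))
E
```

```text
t=13.40 TCP [ 498.9 -416.6  212.7] yawY=-80.6 xaxis [-0.003  0.006 -1.   ] | move cm [ 1.26  0.27 -0.07] turn -0.6 w=47.4 F=[0.3 1.  0.2] q6=0.69
[[249.85364526 183.66258363]]
```

View pics/w12.png

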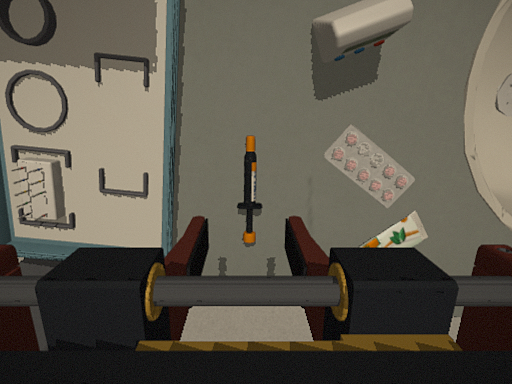

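View pics/w12z.png

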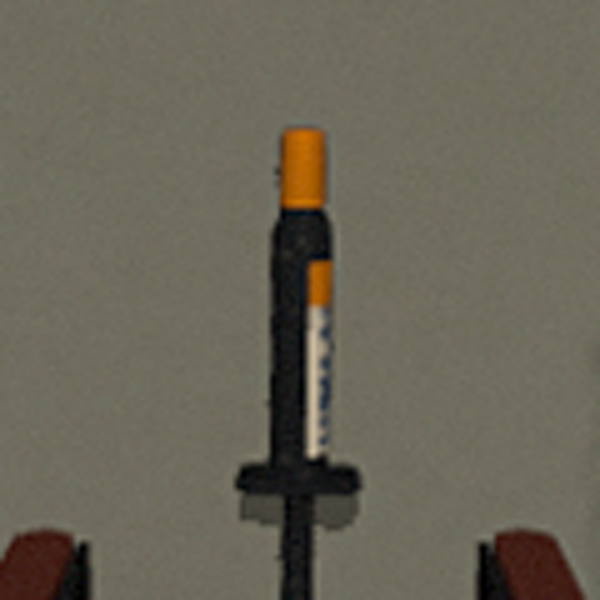

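```bash
python3 - <<'E'
from h import *
np.set_printoptions(precision=1,suppress=True)
f,s=shot('wrist')
P=onz(f,np.array([[303,130],[303,207],[300,465],[299,490]])/5+[190,110],9,f["T"]);print(P)
K=onz(f,[[249.5,244]],9,f["T"])[0];print("knob end",K)
u=(P[3]+P[2])/2-P[0];u/=np.linalg.norm(u);print(np.degrees(np.arctan2(u[1],u[0]))+180, np.dot(K-P[0],u))
fl=(P[2]+P[3])/2; print("graspA",fl-25*u,"mid",(K+P[0])/2-8*u)
g=fl-25*u
goto([g[0],g[1],85],np.degrees(np.arctan2(u[1],u[0]))+90)
E
```

```text
[[ 548.6 -411.6    9. ]
 [ 533.5 -414.1    9. ]
 [ 479.7 -422.6    9. ]
 [ 474.2 -423.3    9. ]]
knob end [ 432.9 -429.9    9. ]
8.987150378190478 117.09453596562958
graspA [ 501.6 -419.     9. ] mid [ 498.6 -419.5    9. ]
t=13.45 TCP [ 499.4 -416.6  213.5] yawY=-80.6 xaxis [-0.  0. -1.] | move cm [12.8  0.3 -0.2] turn 0.4 w=47.0 F=[-0.4  0.2 -0.3] q6=0.69
```

Request:
carry_out(increments=[5,0.3,-0.2,0.4,10,0.3,-0.2,0.4,12,0.3,-0.2,0.4,12.8,0.3,-0.2,0.4,12.8,0.3,-0.2,0.4])

```text
time: 14.08
ee_pos: [502.2, -418.7, 86.5]
tcp_rot: [-0.054, -0.705, -0.057, 0.705]
wrist_force: [-0.6, -0.0, -0.5]
width: 47.4
```

```bash
python3 - <<'E'
from h import *
f,s=shot('wrist'); save(f,'w13.png'); goto([501.5,-419,83],-81)
E
```

```text
t=14.12 TCP [ 502.4 -419.    87. ] yawY=-81.0 xaxis [-0.     0.004 -1.   ] | move cm [ 0.4  -0.02  0.09] turn 0.0 w=47.1 F=[-0.2 -0.5 -0.3] q6=0.70
```

View pics/w13.png

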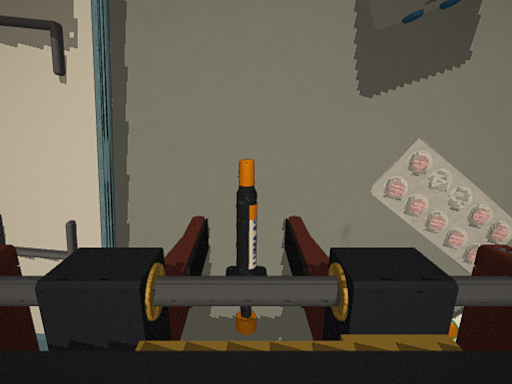

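Request:
carry_out(increments=[0.2,0,0.1,0,0.4,0,0.1,0,0.4,0,0.1,0])

```text
time: 14.5
ee_pos: [501.5, -419.3, 83.3]
tcp_rot: [0.055, 0.705, 0.057, -0.705]
wrist_force: [-0.1, 0.1, -0.0]
width: 47.3
```

Request:
carry_out(increments=[0,0,0,0,0,0,0,0,0,0,0,0,0,0,0,0], jaw=0, grip_force=15)

```text
time: 15.0
ee_pos: [501.4, -419.3, 83.3]
tcp_rot: [0.054, 0.705, 0.057, -0.705]
wrist_force: [0.4, -0.4, -0.2]
width: 11.8
```

Request:
carry_out(increments=[-1,0,0,0,-3,0,0,0,-6,0,0,0,-9,0,0,0,-12,0,0,0,-12,0,0,0])

```text
time: 15.75
ee_pos: [502.7, -420.8, 207.4]
tcp_rot: [0.056, 0.707, 0.055, -0.703]
wrist_force: [0.0, -0.0, -0.5]
width: 11.5
```

```bash
python3 - <<'E'
from h import *
u=np.array([0.997,0.075,0]);c=np.array([533.2,-283.7,0])+8*u
print(c)
f,s=shot('wrist'); save(f,'w14.png'); goto([c[0],c[1],180],-85.7)
E
```

```text
[ 541.176 -283.1      0.   ]
t=15.80 TCP [ 502.  -420.1  205.5] yawY=-81.0 xaxis [ 0.003  0.001 -1.   ] | move cm [  2.57 -12.91  -6.01] turn 4.7 w=11.9 F=[-0.  -0.2 -1. ] q6=0.70
```

View pics/w14.png

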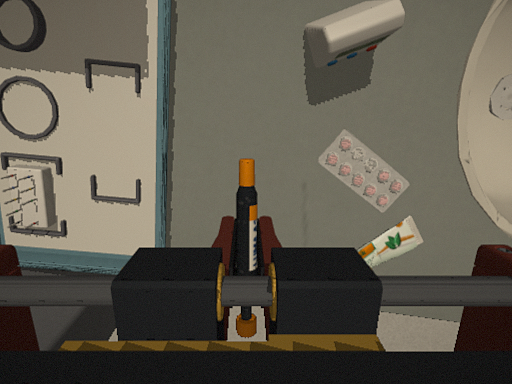

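Request:
carry_out(increments=[0,-4,-2,1.5,0,-8,-4,3,0,-12,-6,4.7,2,-12.9,-6.1,4.7,4,-12.9,-6.1,4.7,4,-12.9,-6.1,4.7])

```text
time: 16.55
ee_pos: [540.7, -282.9, 163.3]
tcp_rot: [-0.026, -0.706, -0.028, 0.707]
wrist_force: [-0.4, 0.1, 1.2]
width: 11.7
```

```bash
python3 - <<'E'
from h import *
f,s=shot('wrist'); save(f,'w15.png'); goto([542.2,-283,88],-85.7)
E
```

```text
t=16.60 TCP [ 541.3 -283.5  164.4] yawY=-85.7 xaxis [ 0.001  0.002 -1.   ] | move cm [ 7.64 -0.03 -0.09] turn -0.0 w=11.9 F=[-0.4  0.5  0.3] q6=0.99
```

View pics/w15.png

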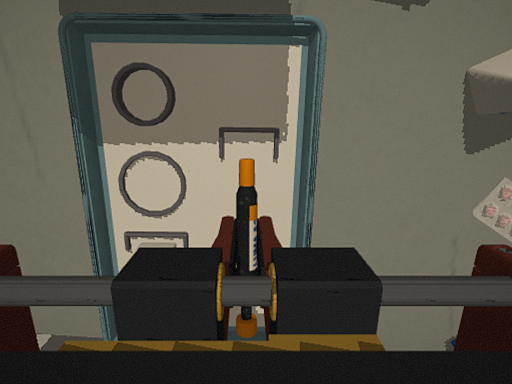

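```bash
python3 - <<'E'
from h import *
np.set_printoptions(precision=1,suppress=True)
f,s=shot('wrist'); p=s["ee_pos"]; A=rot(s["tcp_rot"])
t=onz(f,[[247,159],[246.5,336],[247,318]],p[2]-74.3,f["T"]); print("tip,knob bottom rel tool",((t-p)@A)[:,1:])
r=onz(f,[[222,131],[277,131],[249,130]],9,f["T"]); print("rib top mid",r,((r-p)@A)[:,1:])
b=onz(f,[[221,160],[278,160]],9,f["T"]);print(b)
for n,px,z in [("narrow",(143,94),14),("wide",(152.5,184),7)]: print(n,onz(f,[px],z,f["T"]))
E
```

```text
tip,knob bottom rel tool [[  0.5 -47.5]
 [  0.2  70.3]
 [  0.5  56.2]]
rib top mid [[ 597.7 -259.2    9. ]
 [ 601.  -304.1    9. ]
 [ 600.1 -281.2    9. ]] [[-19.7 -57.9]
 [ 25.4 -57.9]
 [  2.4 -58.7]]
[[ 573.7 -259.6    9. ]
 [ 577.3 -307.4    9. ]]
narrow [[ 621.7 -196.9   14. ]]
wide [[ 548.  -201.1    7. ]]
```

Request:
carry_out(increments=[4,0.2,0,0,7,0.2,0,0,7.6,0.2,0,0,7.6,0.2,0,0])

```text
time: 17.15
ee_pos: [542.4, -286.4, 89.8]
tcp_rot: [0.026, 0.708, 0.026, -0.706]
wrist_force: [0.1, 0.5, -0.1]
width: 11.5
```

Request:
carry_out(increments=[0.2,0,0,0,0.2,0,0,0])

```text
time: 17.4
ee_pos: [542.9, -286.7, 88.8]
tcp_rot: [0.026, 0.708, 0.026, -0.705]
wrist_force: [-0.6, 0.0, 0.4]
width: 11.9
```

```bash
python3 - <<'E'
from h import *
f,s=shot('wrist'); save(f,'w16.png'); goto([541.3,-285.5,85.3],-85.7)
E
```

```text
t=17.45 TCP [ 542.8 -286.6   88.7] yawY=-85.8 xaxis [ 0.004  0.    -1.   ] | move cm [ 0.34 -0.12  0.14] turn -0.1 w=12.2 F=[-0.  -0.7 -1. ] q6=0.99
```

View pics/w16.png

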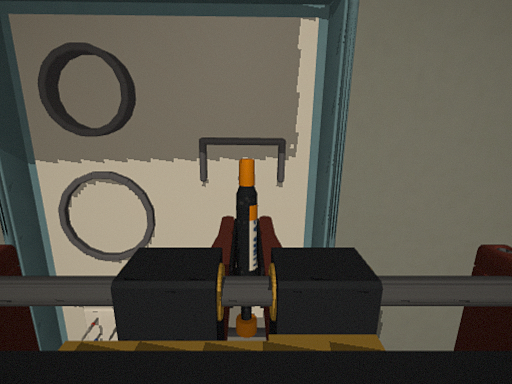

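Request:
carry_out(increments=[0.2,-0.1,0,0,0.4,-0.1,0,0])

```text
time: 17.7
ee_pos: [543.0, -285.6, 85.1]
tcp_rot: [0.026, 0.708, 0.026, -0.705]
wrist_force: [-3.3, 2.6, 17.9]
width: 11.8
```

```bash
python3 - <<'E'
from h import *
goto([541.3,-285.5,85.3],-85.7)
E
```

```text
t=17.70 TCP [ 543.  -285.6   85.1] yawY=-85.7 xaxis [ 0.004 -0.    -1.   ] | move cm [-0.02 -0.02  0.17] turn -0.0 w=11.8 F=[-3.3  2.6 17.9] q6=0.99
```

Request:
carry_out(increments=[0,0,0,0,0,0,0,0,0,0,0,0,-3,0,0,0,-8,0,0,0,-13,0,0,0,-13,0,0,0], jaw=40)

```text
time: 18.58
ee_pos: [544.4, -286.7, 219.4]
tcp_rot: [0.028, 0.711, 0.025, -0.703]
wrist_force: [0.6, -0.9, -0.0]
width: 35.4
```

```bash
python3 - <<'E'
from h import *
f,s=shot('wrist'); save(f,'w17.png'); goto([533,-25,230],-85.7)
E
```

```text
t=18.62 TCP [ 543.2 -286.   217. ] yawY=-85.7 xaxis [ 0.008 -0.002 -1.   ] | move cm [ -1.36 -26.1   -0.93] turn -0.0 w=35.2 F=[0.8 1.  1.1] q6=0.99
```

View pics/w17.png

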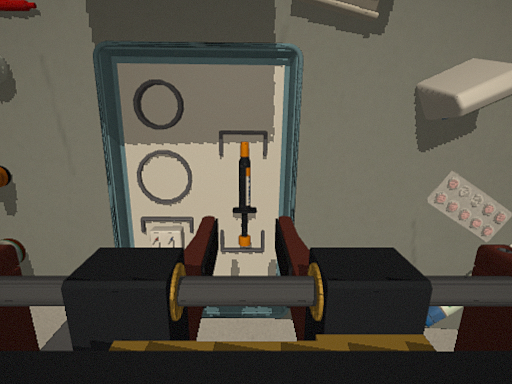

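Request:
carry_out(increments=[-1.5,-6,-0.5,0,-1.5,-12,-0.9,0,-1.5,-18,-0.9,0,-1.5,-24,-0.9,0,-1.5,-26.1,-0.9,0,-1.5,-26.1,-0.9,0], jaw=50)

```text
time: 19.38
ee_pos: [531.7, -23.6, 230.0]
tcp_rot: [0.028, 0.708, 0.027, -0.705]
wrist_force: [-0.5, 0.3, -0.9]
width: 43.7
```

```bash
python3 - <<'E'
from h import *
f,s=shot('wrist'); save(f,'w18.png',None,1.5); goto([533,-25,230],-85.7)
E
```

```text
t=19.43 TCP [532.1 -24.7 230.2] yawY=-85.7 xaxis [ 0.006 -0.002 -1.   ] | move cm [ 0.02  0.04 -0.09] turn 0.0 w=43.9 F=[ 0.4  0.4 -0.4] q6=1.43
```

View pics/w18.png

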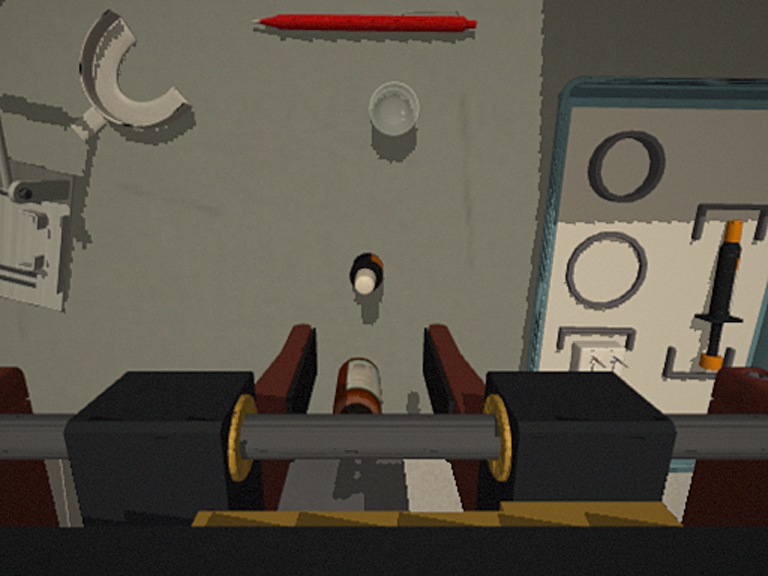

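```bash
python3 - <<'E'
from h import *
np.set_printoptions(precision=1,suppress=True)
f,s=shot('wrist');T=f["T"]
for n,p,z in [("cap",(364.5,282),55),("shoulder",(366,270),32),("dishrim",(394.5,109),22),("dishL",(369,109),22),("dishR",(420,109),22)]: print(n,onz(f,[np.array(p)/1.5],z,T))
goto([532,-25,92],-85.7)
E
```

```text
cap [[537.1 -21.7  55. ]]
shoulder [[539.6 -22.4  32. ]]
dishrim [[643.5 -32.9  22. ]]
dishL [[642.3 -16.7  22. ]]
dishR [[644.7 -49.1  22. ]]
t=19.48 TCP [532.4 -25.4 230.5] yawY=-85.7 xaxis [ 0. -0. -1.] | move cm [13.8 -0.1  0.1] turn -0.0 w=44.2 F=[0.8 0.3 0.5] q6=1.43
```

Request:
carry_out(increments=[3,-0.3,-0.4,0,6,-0.3,-0.4,0,6,-0.3,-0.4,0])

```text
time: 19.85
ee_pos: [535.1, -23.4, 168.3]
tcp_rot: [0.026, 0.707, 0.025, -0.706]
wrist_force: [-0.7, -0.2, -0.0]
width: 44.3
```

```bash
python3 - <<'E'
from h import *
np.set_printoptions(precision=1,suppress=True)
f,s=shot('wrist'); save(f,'w19.png'); goto([536.5,-22.5,91],-85.7)
print(proj(f,[[536.5,-22.5,55],[536.5,-22.5,0]],f["T"]))
E
```

```text
t=19.90 TCP [536.  -23.3 169.6] yawY=-85.8 xaxis [ 0. -0. -1.] | move cm [ 7.9 -0.1 -0. ] turn -0.1 w=43.4 F=[0.1 0.7 0.4] q6=1.43
[[244.8 213.6]
 [245.  193.1]]
```

View pics/w19.png

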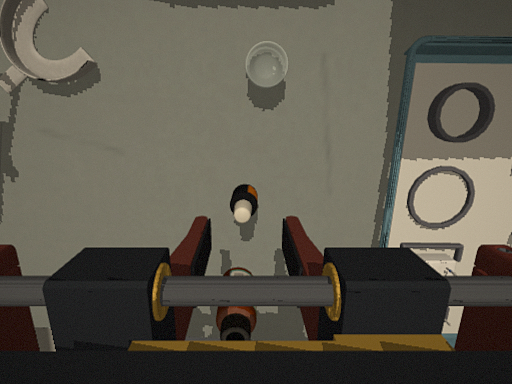

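Request:
carry_out(increments=[4,-0.2,0,0,7,-0.2,0,0,7.8,-0.2,0,0,7.8,-0.2,0,0])

```text
time: 20.4
ee_pos: [536.6, -21.8, 92.4]
tcp_rot: [0.026, 0.708, 0.025, -0.705]
wrist_force: [0.0, 0.7, 0.2]
width: 43.9
```

Request:
carry_out(increments=[0,0,0,0,0,0,0,0,0,0,0,0,0,0,0,0], jaw=0, grip_force=15)

```text
time: 20.9
ee_pos: [537.2, -21.8, 93.2]
tcp_rot: [0.026, 0.709, 0.025, -0.705]
wrist_force: [-0.4, -0.8, 6.2]
width: 22.3
```

Request:
carry_out(increments=[-1,0,0,0,-3,0,0,0,-6,0,0,0,-8,0,0,0,-8,0,0,0])

```text
time: 21.52
ee_pos: [537.6, -21.7, 174.9]
tcp_rot: [0.027, 0.71, 0.025, -0.703]
wrist_force: [0.5, -1.0, -0.4]
width: 22.4
```

```bash
python3 - <<'E'
from h import *
f,s=shot('wrist'); save(f,'w20.png'); goto([619,-195,170],-85.7)
f,s=shot('side'); save(f,'s20.png',(200,120,400,270),4)
E
```

```text
t=21.57 TCP [537.  -21.6 173.8] yawY=-85.8 xaxis [ 0.007 -0.002 -1.   ] | move cm [ 0.48 17.88 -6.92] turn -0.1 w=22.1 F=[ 0.6 -0.2 -1.1] q6=1.44
```

View pics/w20.png

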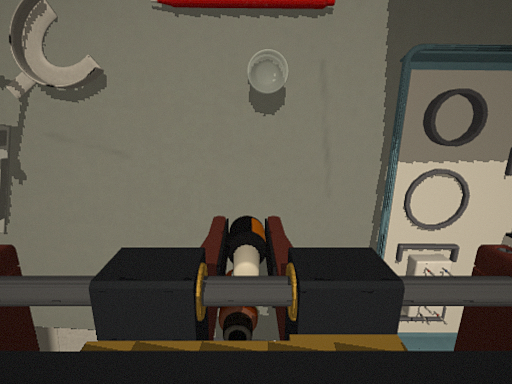

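View pics/s20.png

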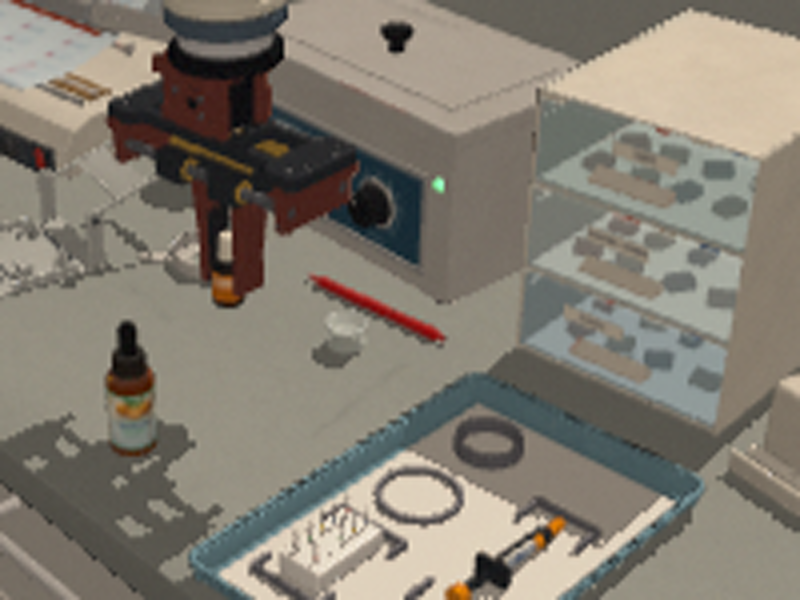

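```bash
python3 - <<'E'
from h import *
np.set_printoptions(precision=1,suppress=True)
f,s=shot('side'); print(onz(f,[(330,206),(380,228)],0))
goto([619.5,-195,150],-85.7)
E
```

```text
[[ 744.7 -119.2    0. ]
 [ 759.8 -287.5    0. ]]
t=21.68 TCP [536.3 -21.6 172.6] yawY=-85.8 xaxis [ 0. -0. -1.] | move cm [ 2.3 17.9 -7. ] turn -0.1 w=22.1 F=[-0.1  0.2 -0.7] q6=1.44
```

Clear. Move over the narrow ring.

Request:
carry_out(increments=[0,4.5,-2,0,0,9,-4,0,0,13.5,-6,0,1,17.9,-7,0,2,17.9,-7,0,2,17.9,-7,0])

```text
time: 22.42
ee_pos: [617.6, -194.4, 151.1]
tcp_rot: [0.026, 0.707, 0.025, -0.707]
wrist_force: [-0.3, 1.3, -0.8]
width: 22.1
```

```bash
python3 - <<'E'
from h import *
f,s=shot('wrist'); save(f,'w21.png',(150,100,350,300),3);
f,s=shot('side'); save(f,'s21.png',(260,150,400,270),5)
f,s=shot('scene'); save(f,'c21.png',(260,160,400,270),5)
goto([619.5,-195,96],-85.7)
E
```

```text
t=22.57 TCP [ 618.7 -193.9  153.1] yawY=-85.8 xaxis [ 0.004 -0.002 -1.   ] | move cm [ 5.71  0.11 -0.05] turn -0.1 w=22.2 F=[-0.1 -0.7  0.1] q6=1.18
```

View pics/w21.png

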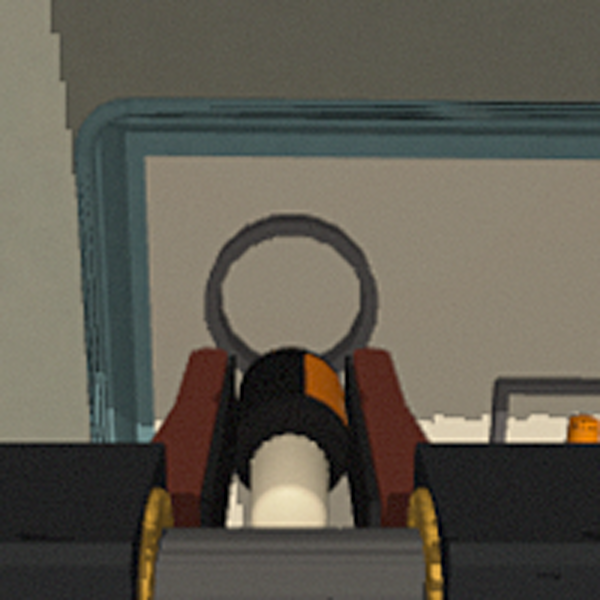

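View pics/s21.png

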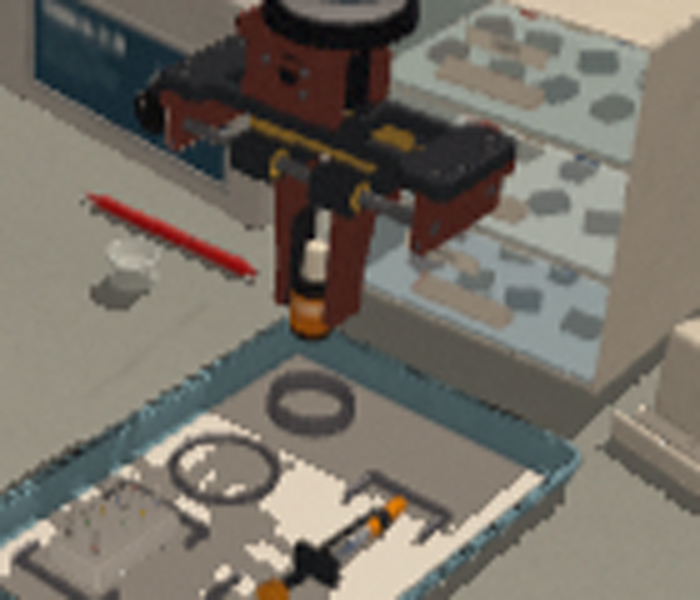

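View pics/c21.png

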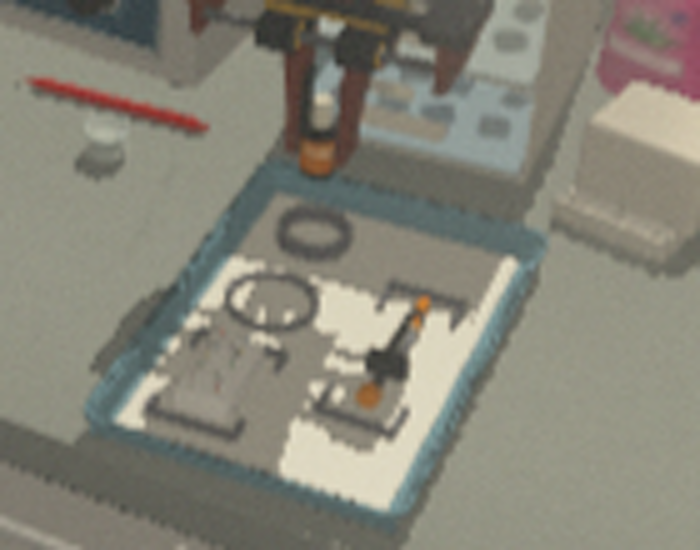

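```bash
python3 - <<'E'
from h import *
np.set_printoptions(precision=1,suppress=True)
f,s=shot('wrist'); p=s["ee_pos"];A=rot(s["tcp_rot"])
r=onz(f,np.array([[292,214],[292,236],[205,298],[378,298],[222,298],[362,298]])/3+[150,100],14,f["T"]);print(((r-p)@A)[:,1:]); print(p)
b=onz(f,np.array([[240,390],[348,390],[293,348]])/3+[150,100],p[2]-92.7+30,f["T"]);print(((b-p)@A)[:,1:])
E
```

```text
[[  1.  -27.5]
 [  1.  -21.6]
 [-22.6  -4.4]
 [ 24.3  -4.3]
 [-18.   -4.4]
 [ 20.   -4.3]]
[ 618.7 -193.9  153.1]
[[ -8.8 -10.2]
 [ 10.9 -10.2]
 [  0.9 -18.3]]
```

Request:
carry_out(increments=[2,0,-0.4,0,4,0,-0.4,0,5.5,0,-0.4,0,5.5,0,-0.4,0])

```text
time: 23.12
ee_pos: [622.4, -193.4, 96.5]
tcp_rot: [0.026, 0.707, 0.026, -0.706]
wrist_force: [-0.2, 1.2, -0.0]
width: 22.1
```

```bash
python3 - <<'E'
from h import *
f,s=shot('side'); save(f,'s22.png',(280,170,380,250),6)
f,s=shot('scene'); save(f,'c22.png',(280,170,380,250),6)
goto([622,-195,95],-85.7)
E
```

```text
t=23.23 TCP [ 623.1 -193.8   98.1] yawY=-85.8 xaxis [ 0.004 -0.002 -1.   ] | move cm [0.31 0.11 0.12] turn -0.1 w=22.2 F=[-0.1  0.   0.1] q6=1.18
```

View pics/s22.png

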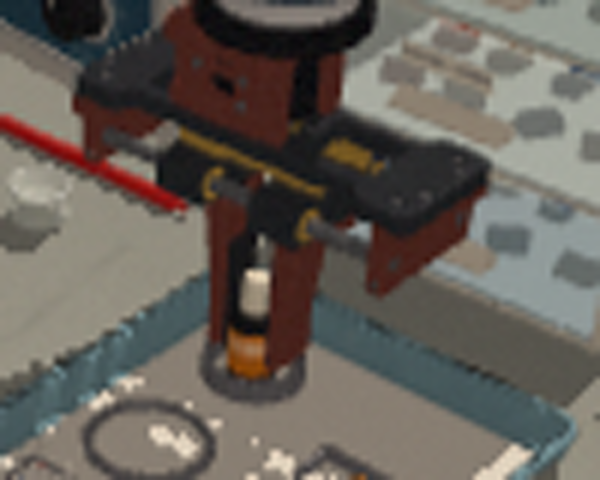

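View pics/c22.png

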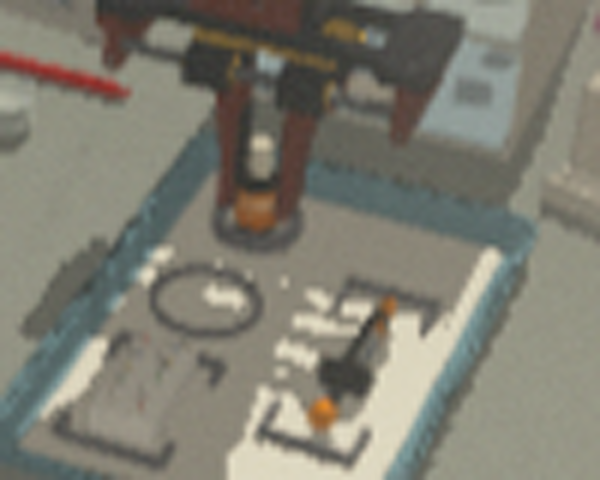

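Request:
carry_out(increments=[0.2,0.1,0.1,0,0.2,0.1,0.1,0])

```text
time: 23.48
ee_pos: [622.1, -195.0, 96.3]
tcp_rot: [0.027, 0.708, 0.025, -0.705]
wrist_force: [0.9, -0.1, -0.7]
width: 22.1
```

Request:
carry_out(increments=[0,0,0,0])

```text
time: 23.6
ee_pos: [622.2, -195.1, 96.6]
tcp_rot: [0.027, 0.708, 0.025, -0.705]
wrist_force: [0.4, -1.4, -0.2]
width: 22.0
```

Request:
carry_out(increments=[0.2,0,0,0,0.2,0,0,0])

```text
time: 23.85
ee_pos: [622.4, -195.2, 94.9]
tcp_rot: [0.027, 0.708, 0.025, -0.705]
wrist_force: [-0.0, -0.8, 2.0]
width: 22.2
```

Request:
carry_out(increments=[0,0,0,0,0,0,0,0,0,0,0,0,-3,0,0,0,-8,0,0,0,-13,0,0,0,-13,0,0,0], jaw=45)

```text
time: 24.72
ee_pos: [624.0, -195.7, 229.5]
tcp_rot: [0.028, 0.711, 0.024, -0.702]
wrist_force: [-0.1, -0.3, -0.5]
width: 39.5
```

```bash
python3 - <<'E'
from h import *
f,s=shot('wrist'); save(f,'w23.png');
f,s=shot('side'); save(f,'s23.png',(280,170,380,250),6)
goto([642,-33,200],-85.7)
E
```

```text
t=24.82 TCP [ 621.7 -194.9  225.1] yawY=-85.8 xaxis [ 0.005 -0.002 -1.   ] | move cm [  2.48 -16.    -3.2 ] turn -0.1 w=39.2 F=[ 0.1 -0.7 -0. ] q6=1.18
```

View pics/w23.png

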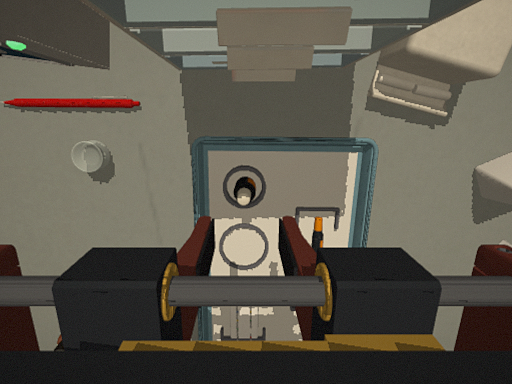

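View pics/s23.png

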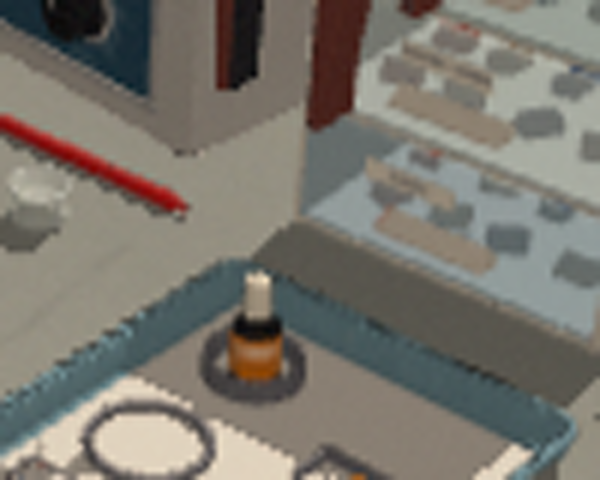

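Request:
carry_out(increments=[1,-4,-1,0,2,-8,-2,0,3,-12,-3.2,0,4,-16,-3.3,0,5,-16,-3.3,0,5,-16,-3.3,0], jaw=60)

```text
time: 25.58
ee_pos: [641.9, -33.2, 172.6]
tcp_rot: [0.027, 0.707, 0.025, -0.706]
wrist_force: [-0.4, 0.2, 0.1]
width: 52.5
```

```bash
python3 - <<'E'
from h import *
np.set_printoptions(precision=1,suppress=True)
f,s=shot('wrist'); save(f,'w24.png'); print(proj(f,[[643,-33,22],[643,-33,0]],f["T"]))
goto([643,-33,84],-85.7)
E
```

```text
[[245.6 199.2]
 [245.6 192.3]]
t=25.62 TCP [642.5 -33.7 173.5] yawY=-85.8 xaxis [ 0. -0. -1.] | move cm [ 8.9 -0.1 -0. ] turn -0.1 w=52.6 F=[ 0.4 -0.3 -0.9] q6=1.43
```

View pics/w24.png

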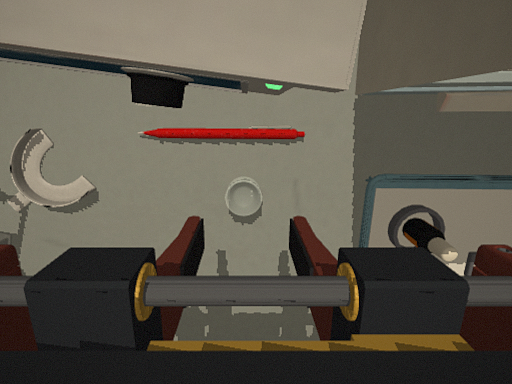

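Request:
carry_out(increments=[4,-0.1,0,0,7,-0.1,0,0,8.9,-0.1,0,0,8.9,-0.1,0,0])

```text
time: 26.12
ee_pos: [642.0, -33.8, 83.3]
tcp_rot: [0.026, 0.707, 0.025, -0.706]
wrist_force: [0.1, 0.6, -0.3]
width: 52.5
```

Request:
carry_out(increments=[0,0,0,0,0,0,0,0,0,0,0,0,0,0,0,0], jaw=0, grip_force=15)

```text
time: 26.62
ee_pos: [642.7, -33.8, 84.4]
tcp_rot: [0.026, 0.708, 0.025, -0.706]
wrist_force: [-0.7, -0.9, 5.9]
width: 31.5
```

Request:
carry_out(increments=[-1,0,0,0,-3,0,0,0,-6,0,0,0,-8,0,0,0,-8,0,0,0])

```text
time: 27.25
ee_pos: [643.6, -33.7, 166.8]
tcp_rot: [0.027, 0.709, 0.024, -0.704]
wrist_force: [0.6, 0.1, -0.2]
width: 31.3
```

```bash
python3 - <<'E'
from h import *
f,s=shot('wrist'); save(f,'w25.png');goto([547,-199.5,170],-85.7)
E
```

```text
t=27.30 TCP [642.8 -33.7 165.4] yawY=-85.9 xaxis [ 0.004 -0.003 -1.   ] | move cm [-0.46 15.85 10.75] turn -0.2 w=30.9 F=[-0.1 -0.9 -0.3] q6=1.43
```

View pics/w25.png

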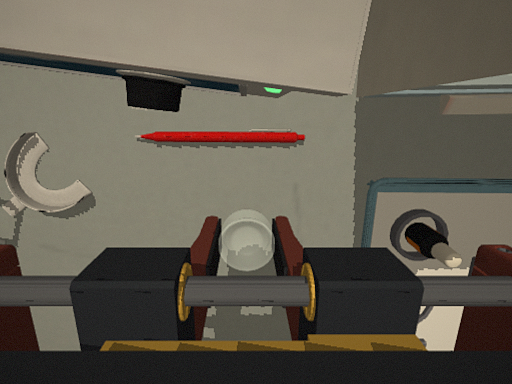

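Request:
carry_out(increments=[0,2,4,0,0,5,8,0,0,10,10.7,0,0,15.8,10.7,0,1,15.8,10.7,0,2,15.8,10.7,0,2,15.8,10.7,0])

```text
time: 28.18
ee_pos: [546.6, -197.4, 143.7]
tcp_rot: [0.026, 0.707, 0.026, -0.706]
wrist_force: [-0.3, -0.2, 0.2]
width: 31.0
```

```bash
python3 - <<'E'
from h import *
np.set_printoptions(precision=1,suppress=True)
f,s=shot('wrist'); save(f,'w26.png',(150,100,350,300),3);goto([547,-199.5,87],-85.7)
E
```

```text
t=28.23 TCP [ 547.  -197.5  144.3] yawY=-85.8 xaxis [ 0. -0. -1.] | move cm [5.7 0.2 0. ] turn -0.1 w=31.1 F=[-0.   0.6  0.4] q6=1.13
```

View pics/w26.png

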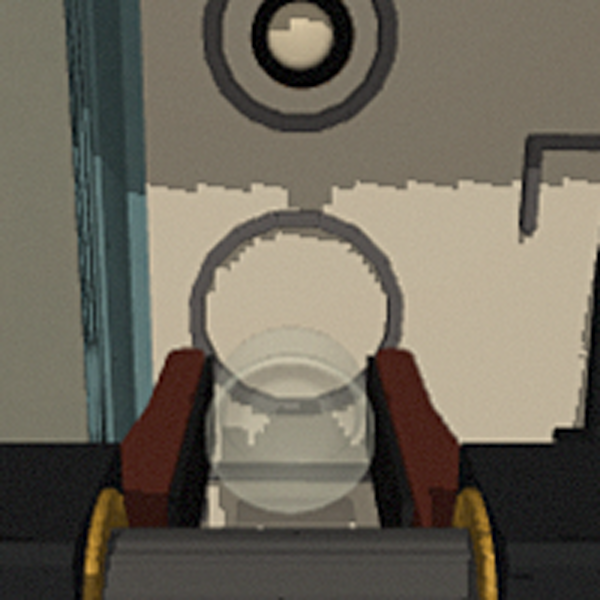

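```bash
python3 - <<'E'
from h import *
np.set_printoptions(precision=1,suppress=True)
f,s=shot('wrist'); p=s["ee_pos"];A=rot(s["tcp_rot"])
c=lambda a:np.array(a)/3+[150,100]
g=lambda a,z:((onz(f,c(a),z,f["T"])-p)@A)[:,1:]
print(g([[296.5,309],[296.5,210],[190,309],[403,309],[297,412]],7))
print(g([[290,430],[206,430],[375,430],[290,512]],p[2]-84+22)); print(g([[290,325]],p[2]-84))
E
```

```text
[[  2.2  -1.8]
 [  2.1 -28.9]
 [-26.6  -1.8]
 [ 30.9  -1.7]
 [  2.4  28.4]]
[[  0.3  -2.6]
 [-15.1  -2.6]
 [ 16.   -2.6]
 [  0.3  14.3]]
[[  0.4 -15.4]]
```

Request:
carry_out(increments=[3,0.2,0,0,5,0.2,0,0,5.6,0.2,0,0,5.6,0.2,0,0])

```text
time: 28.78
ee_pos: [547.8, -199.5, 88.7]
tcp_rot: [0.027, 0.707, 0.026, -0.706]
wrist_force: [0.1, 0.2, -0.3]
width: 31.3
```

Request:
carry_out(increments=[0.1,0,0,0,0.1,0,0,0])

```text
time: 29.02
ee_pos: [548.1, -199.7, 88.3]
tcp_rot: [0.027, 0.708, 0.025, -0.705]
wrist_force: [0.2, 0.7, -0.1]
width: 31.1
```

```bash
python3 - <<'E'
from h import *
f,s=shot('side'); save(f,'s27.png',(260,170,380,260),6)
goto([547,-199.5,86],-85.7)
E
```

```text
t=29.07 TCP [ 548.1 -199.7   88.3] yawY=-85.7 xaxis [ 0.003 -0.002 -1.   ] | move cm [ 0.23 -0.03  0.1 ] turn -0.0 w=31.1 F=[-0.   0.1 -0.4] q6=1.13
```

View pics/s27.png

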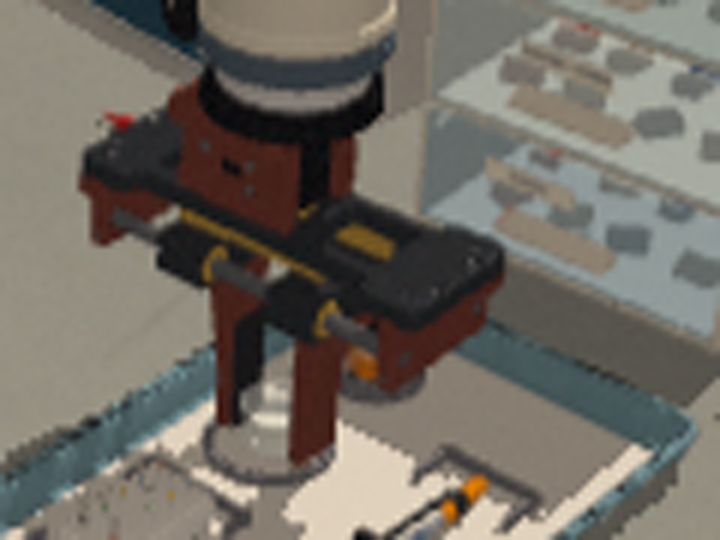

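Request:
carry_out(increments=[0.1,0,0,0,0.1,0,0,0])

```text
time: 29.32
ee_pos: [548.1, -199.7, 87.4]
tcp_rot: [0.027, 0.708, 0.025, -0.705]
wrist_force: [-0.2, 0.4, -0.0]
width: 31.1
```

Request:
carry_out(increments=[0.1,0,0,0,0.1,0,0,0])

```text
time: 29.58
ee_pos: [548.2, -199.8, 86.7]
tcp_rot: [0.027, 0.708, 0.025, -0.705]
wrist_force: [-1.3, 0.0, 4.0]
width: 31.2
```

Request:
carry_out(increments=[-0.1,0,0,0,-0.1,0,0,0,-0.2,0,0,0,-3,0,0,0,-8,0,0,0,-13,0,0,0,-18,0,-6,0,-18,0,-6,0], jaw=54)

```text
time: 30.58
ee_pos: [610.5, -195.2, 270.5]
tcp_rot: [0.028, 0.71, 0.025, -0.703]
wrist_force: [0.2, 0.4, -0.6]
width: 47.4
```

Request:
carry_out(increments=[-4,-8,6,0,-4,-16,6,0,-4,-16,6,0,-4,-16,6,0])

```text
time: 31.08
ee_pos: [536.5, -37.3, 308.5]
tcp_rot: [0.029, 0.71, 0.026, -0.704]
wrist_force: [0.1, -0.5, 0.3]
width: 47.1
```

```bash
python3 - <<'E'
from h import *
f,s=shot('wrist'); save(f,'w28.png',None,1.5)
f,s=shot('side'); save(f,'s28.png',(140,110,400,310),3)
f,s=shot('scene'); save(f,'c28.png',(140,120,400,290),3)
goto([547,-199.5,86],-85.7)
E
```

```text
t=31.23 TCP [538.1 -40.4 308.3] yawY=-85.7 xaxis [ 0.009 -0.005 -1.   ] | move cm [22.31 15.81  0.5 ] turn -0.0 w=47.4 F=[-0.2  0.3  0.4] q6=1.40
```

View pics/w28.png

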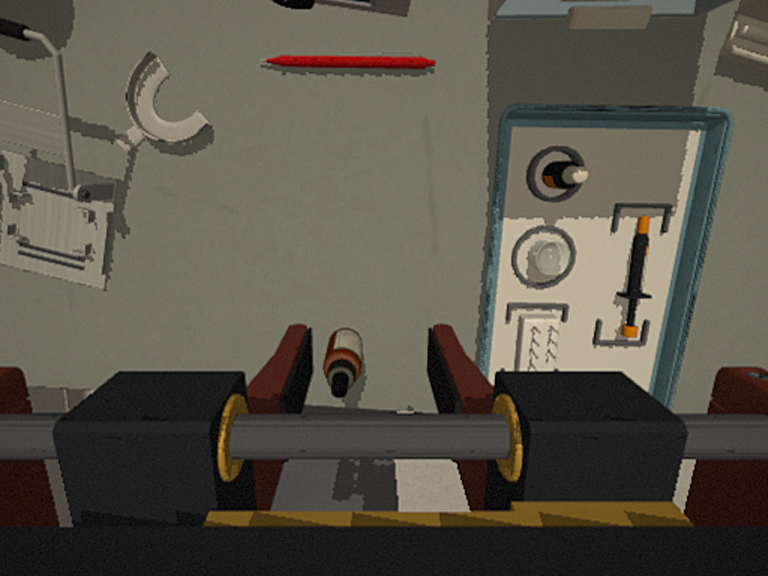

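View pics/s28.png

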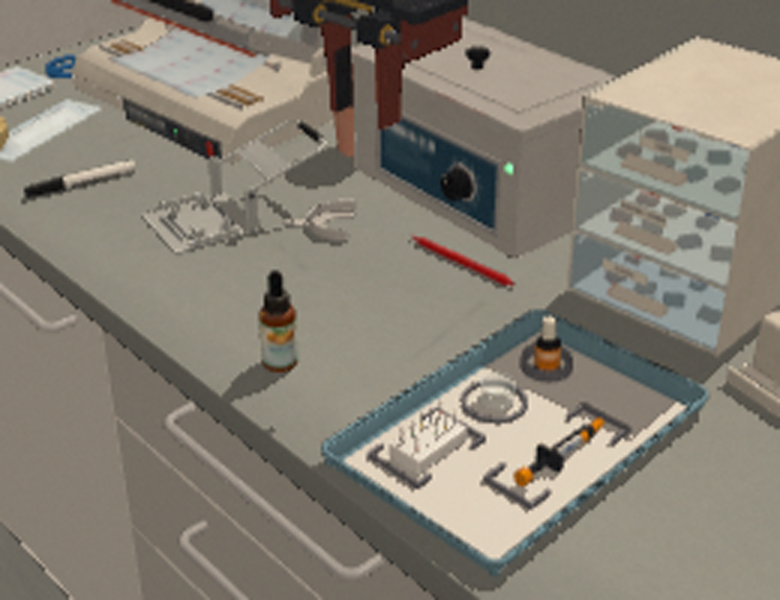

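View pics/c28.png

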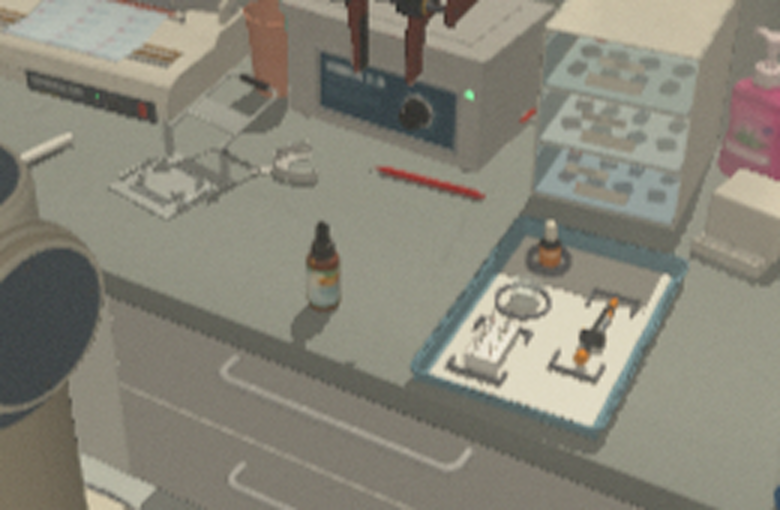

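```bash
python3 - <<'E'
from h import *
f,s=shot('wrist'); save(f,'w29.png',(325,65,495,255),3)
E
```

```text
(no output)
```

View pics/w29.png

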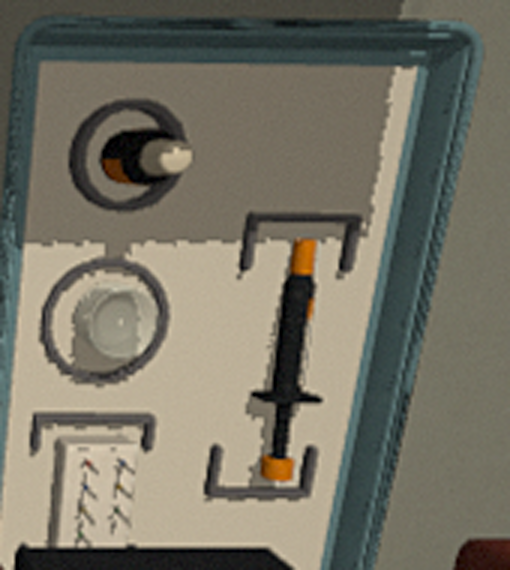

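All four items sit inside their places and the bail is folded back. The arm is clear of everything.

```bash
python3 -c "
from h import *
sign_off()"
```

```text
the job is handed in; nothing more can be done
```

The filling set is laid out on the blue tray and the job was handed in at about 31 s of the 136 s allowed. I swung the bail over first and checked in the side view that it stayed folded back. Only then did I lift the bur block out.

- **Bur block:** in the short bay, about 2 mm off centre when I looked down on it, clear of the ribs.
- **Paste syringe:** in the long bay, with about 8 mm clear at the tip and the knob inside the near rib.
- **Bonding bottle:** standing upright in the narrow ring.
- **Mixing dish:** flat inside the wide ring.
- **Left alone:** I did not touch the dropper bottle or the marker pen, and both still stand where they were.

The last pictures from all three cameras agreed on this. The cameras' position estimates differed by a few millimetres, mostly for the bonding bottle (up to about 8 mm) and the dish (up to about 11 mm). I went by the closer wrist view for both, and the grasps held. The largest wrist force reading was about 20 N, when the block touched the tray floor. No check failed.

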